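# Clip the spare flotation impellers onto the storage rack in size order

## Robot

A 7-joint arm with a two-finger parallel gripper is mounted at the origin on the work surface. World frame = base frame: x ahead of the robot, y to its left, z up, the work surface at z = 0. Lengths are in m, angles in rad, forces in N, time in s.
With the tool pointing down it reaches from about 0.425 to 0.875 m from the base axis. Payload 4.7 kg.
Tool frame: the origin (TCP) lies at the very end of the fingers, on their centre line; the grasp point (between the pads) lies 19 mm behind it; x points along the fingers, z is the direction in which the jaws open and shut, and the axes are right-handed (so a half turn about x gives the same grasp; the last joint's range is limited). The gripper opens to 87 mm and grips with 3 to 60 N. Pads are 19 mm wide; open, the fingers measure 117 mm over their backs; the gripper's body (75 mm by 190 mm) begins 51 mm behind the grasp point.
Start: joints at [1.187, 0.321, -0.07, 1.45, 0.023, 1.371, -0.057], TCP at [0.252, -0.599, 0.199] pointing down, gripper open.
Joint ranges: [-2.86, 2.86], [-0.3, 2.09], [-1.38, 1.24], [0.06, 2.45], [-1.56, 4.7], [0.09, 2.05], [-2.69, 2.69]. Speed limits (rad/s): [2.57, 2.57, 3.14, 3.14, 3.14, 3.14, 3.14].

## Interface

Orientations are given as a rotation vector (axis times angle).
In Python, from bench import * gives the robot as it stands.
- The arm moves only by the shell command python3 -m handwheel 'ROWS' [OPENING] [FORCE]. ROWS is JSON, a list of rows, each an object with "xyz": the shift along the world's x, y, z in cm, a list of three; "angular": the turn, a rotation vector about the world's x, y, z in degrees, a list of three. A call has 1 to 5 rows; each row shifts and turns the pose as measured when the row begins; what a row does not reach is not made up. A row lasts 1/12 s, in which the tool goes at most 41.7 mm and 7.16 degrees, less where a joint would pass 70% of its speed; a pose out of reach is approached as far as the arm can. A call with a gripper value outside its range is refused whole. OPENING is the finger opening in cm, from 0 to 8.7, set as the call begins (- or left out, the last holds). The fingers move at their own pace and stop on an object; FORCE is the grip in N (left out, the last holds). Time passes only in rows, so rows that do not move let the fingers close. It gives the time, the measured TCP pose, the force and the opening at its end, in the units of the state.
- get_state(): the state, without advancing time (a new reading comes with each control period).
- get_image(name): name is "side" or "top" or "wrist"; returns a dict with "pixels" (400x640x3 uint8, blue, green, red), "K" (3x3 intrinsics, pixels), "dist" ([k1, k2, p1, p2, k3] as OpenCV has them; the pictures are not rectified), "cam_to_world" (4x4, takes a point from camera to world coordinates). Camera axes: x right, y down, z forward; pixel columns grow to the right and rows downward; lengths in m; the calibration is good to about 2 mm. A picture is of the moment at which its call begins. There is no depth.
- close_job(): hands the job in, once; it reports no verdict.
The state is a dict: "time": time; "joint_positions": joint angles; "qd": joint speeds; "joint_torque": joint torques, N m; "position": TCP position; "tool_rot": TCP orientation; "ft_force": force on the tool from outside, world axes, zero at the start; "torque": the same for the moment, N m; "grip_width": opening from 0.0 (shut) to 1.0 (fully open).
Only numpy, scipy, OpenCV 4.12 (cv2) and the standard library are available. Lean on these libraries where they do the work, as an engineer would, in place of code of your own. Each camera call takes 0.05 s, during which the arm holds its last target.

## Task

Put the three loose impellers away on the clip rack: press each one down until its shaft snaps fully home, level, in both spring clips of its place, so that the four run in order of size along the rack from the largest, which is already in its place at one end, down to the smallest at the other end. All the heads must point to the same side as the largest one's. Leave the largest in its clips and everything else on the bench where it stands.

Things in the scene. Friction and masses are not known exactly. Their poses are not given: they have to be found in the camera images.
- rack: Clip rack, fixed to the bench: two parallel aluminium profiles 310 mm long on cross feet, carrying four places in a row, each a pair of spring clips. Origin on the bench under its centre; x along the profiles, y across them (the way the shafts lie; heads point to +y), z up. Places at x = -117, -39, 39 and 117 mm; the two clips of a place at y = -50 and 50 mm.
- rack_center (a point): Rack's centre at the height of seated shafts, 52 mm up, axes as the rack's. Clips: 16 mm wide, 84 mm free between the two for fingers; sprung leaves, mouth 23 mm wide at 70 mm up, 11 mm between the lips at 59 mm, saddle at 44 mm. Pressed straight down with 8 to 16 N a shaft snaps in, axis 52 mm up; unpressed it lies 14 mm higher. Seated shafts can slide 12 mm lengthwise.
- clip_end_seat (a point): The place that holds the largest impeller, at one end of the rack (x = -117 or +117 mm in the rack's frame, it varies): the centre of a seated shaft, 52 mm over the bench. From here the large, medium and small impeller belong 78, 156 and 234 mm along the rack.
- imp_xl_mid (a point): Largest impeller: bare steel shaft, 16 mm diameter, 140 mm long, between an aluminium coupling (40 mm diameter, 20 mm long) and a black six-bladed head 80 mm across, 34 mm long. Point: half-way along the bare shaft, on its axis; x axis along the shaft towards the head. Already clipped at one end of the rack, head towards the rack's +y. About 0.4 kg.
- imp_l_mid (a point): Large impeller: bare steel shaft, 16 mm diameter, 140 mm long, between an aluminium coupling (40 mm diameter, 20 mm long) and a black six-bladed head 68 mm across, 30 mm long. Point: half-way along the bare shaft, on its axis; x axis along the shaft towards the head. Starts lying on the bench, shaft axis about 26 mm up, head end about 4 degrees high. About 0.35 kg.
- imp_m_mid (a point): Medium impeller: bare steel shaft, 16 mm diameter, 140 mm long, between an aluminium coupling (40 mm diameter, 20 mm long) and a black six-bladed head 56 mm across, 27 mm long. Point: half-way along the bare shaft, on its axis; x axis along the shaft towards the head. Starts lying on the bench, shaft axis about 23 mm up, head end about 2 degrees high. About 0.29 kg.
- imp_s_mid (a point): Small impeller: bare steel shaft, 16 mm diameter, 140 mm long, between an aluminium coupling (40 mm diameter, 20 mm long) and a black six-bladed head 44 mm across, 24 mm long. Point: half-way along the bare shaft, on its axis; x axis along the shaft towards the head. Starts lying on the bench, shaft axis about 20 mm up, nearly level. About 0.24 kg.
- imp_xl_head (a point): Centre of the largest impeller's star head, on its axis.
- imp_l_head (a point): Centre of the large impeller's star head, on its axis.
- imp_m_head (a point): Centre of the medium impeller's star head, on its axis.
- imp_s_head (a point): Centre of the small impeller's star head, on its axis.
- wash_bottle: White plastic bottle, 62 mm diameter, 170 mm tall, standing among the impellers. Origin at the centre of its underside. Leave it standing.
- vial: Small glass vial with a black cap, 32 mm diameter, 57 mm tall, standing between impellers. Origin at the centre of its underside.
- sample_jar: Amber jar with a white cap, 58 mm diameter, 62 mm tall. Origin at the centre of its underside.
- steel_cup: Steel cup, 72 mm diameter at the rim, 75 mm tall. Origin at the centre of its underside.
- bowl: Steel bowl, 140 mm diameter, 45 mm tall, on the round plate of the swing-plate stand, its underside 55 mm over the bench. Origin at the centre of its underside. The stand (124 mm plate, post beyond it up to 132 mm over the bench) is fixed.
- scraper: Froth scraper: a 12 mm steel rod with a black rubber blade 75 mm wide, 170 mm long in all, lying flat at the back of the bench. It does not belong on the rack. Origin near its middle on the bench.
- spanner: Steel spanner, 170 mm long, lying flat on the bench. Origin on the bench near its middle.
- spatula: Spatula, 190 mm long, lying flat on the bench. Origin on the bench near its middle.
Not all that is in view belongs to the job. What is shaped like the part that bears imp_m_mid but green or red is not meant.

How it is judged:
At the end, for the whole second after the job is handed in: All four shafts are home in their clips (axis 52 mm up, within 4 mm), parallel to the rack's y within 0.08 rad, centred on y within 15 mm, heads on its +y side, at rest; the large, medium and small ones 78, 156 and 234 mm (each within 8 mm) from the largest's place, the largest still in it (horizontal distance between imp_l_mid and clip_end_seat between 0.07 and 0.086 m and z of imp_l_mid in the frame of rack between 0.048 and 0.056 m and y of imp_l_mid in the frame of rack between -0.015 and 0.015 m and y of each of imp_l_head, imp_m_head, imp_s_head, imp_xl_head in the frame of rack above 0.05 m and angle between the x axis of each of imp_l_mid, imp_m_mid, imp_s_mid, imp_xl_mid and the y axis of rack, either way round below 0.08 rad and linear speed of each of imp_l, imp_m, imp_s, imp_xl below 0.02 m/s and horizontal distance between imp_m_mid and clip_end_seat between 0.148 and 0.164 m and z of imp_m_mid in the frame of rack between 0.048 and 0.056 m and y of imp_m_mid in the frame of rack between -0.015 and 0.015 m and horizontal distance between imp_s_mid and clip_end_seat between 0.226 and 0.242 m and z of imp_s_mid in the frame of rack between 0.048 and 0.056 m and y of imp_s_mid in the frame of rack between -0.015 and 0.015 m and horizontal distance between imp_xl_mid and clip_end_seat below 0.016 m and z of imp_xl_mid in the frame of rack between 0.048 and 0.056 m and y of imp_xl_mid in the frame of rack between -0.015 and 0.015 m); the robot touches nothing.
It fails at once if the wash bottle, vial, jar or cup is shifted by more than 30 mm (distance of any of wash_bottle, vial, sample_jar, steel_cup from where it was at the start of the episode above 0.03 m).
It fails at once if the bowl, scraper, spanner or spatula is shifted by more than 30 mm (distance of any of bowl, scraper, spanner, spatula from where it was at the start of the episode above 0.03 m).
It fails at once if a bottle, vial, jar or cup is tipped over (angle between any of wash_bottle, vial, sample_jar, steel_cup's own z axis and vertical above 0.5 rad).
It fails at once if the impeller already on the rack is pulled out of its clips (z of imp_xl_mid in the frame of rack above 0.06 m).
It also fails if it takes over 72 s, if anything falls off the work surface, if the arm or the gripper's body presses on something with over 40 N, if the wrist force passes 120 N, or if a joint passes its speed limit or range.

## Working session

There is one attempt and no reset: what is moved stays moved. The work goes in short steps, Python scripts to look and compute and a shell command to move; the robot and the scene stay as the last step left them, time stands still between calls to the robot, and variables do not carry over. Pictures are saved under pics/ and viewed, and the job is handed in when it is done.

```bash
ls; mkdir -p pics; cat > h.py <<'E'
from bench import *
import numpy as np, cv2
def snap(n,f):
    im=get_image(n); cv2.imwrite('pics/'+f+'.png',im['pixels']); np.savez(f+'.npz',**{k:np.array(im[k]) for k in im}); return im
def ld(f): return dict(np.load(f+'.npz'))
def ray(im,u,v):
    p=cv2.undistortPoints(np.array([[[u,v]]],float),im['K'],im['dist'])[0,0]
    T=im['cam_to_world']; return T[:3,3],T[:3,:3]@np.array([p[0],p[1],1.])
def onz(im,u,v,z):
    o,d=ray(im,u,v); return o+d*(z-o[2])/d[2]
def proj(im,P):
    T=np.linalg.inv(im['cam_to_world']); P=np.atleast_2d(P).astype(float)
    r=cv2.Rodrigues(T[:3,:3])[0]; return cv2.projectPoints(P,r,T[:3,3],im['K'],im['dist'])[0][:,0]
E
python3 - <<'E'
from h import *
for n in ['top','side','wrist']:
    im=snap(n,n+'0'); print(n,im['cam_to_world'][:3].round(3).tolist(),im['K'][0][0])
print(get_state())
E
```

```text
pics
top [[0.026, -0.996, 0.086, 0.363], [-1.0, -0.027, -0.003, -0.062], [0.005, -0.086, -0.996, 1.442]] 468.35641099117345
side [[-0.705, -0.355, 0.615, -0.255], [-0.71, 0.347, -0.613, 0.672], [0.004, -0.868, -0.496, 0.674]] 451.33560664188366
wrist [[0.387, -0.881, -0.271, 0.327], [-0.922, -0.371, -0.112, -0.567], [-0.001, 0.293, -0.956, 0.384]] 321.211941132618
{'time': 0.15, 'joint_positions': array([ 1.18709033,  0.32164381, -0.07004021,  1.45138296,  0.02262156,
        1.37082388, -0.05688584]), 'qd': array([-1.96785221e-04, -3.07659281e-03,  8.78854457e-04, -4.88544475e-03,
       -8.05835023e-04,  2.05672439e-03, -1.15587019e-05]), 'joint_torque': array([-7.59301165e-04, -4.91798508e+01, -4.04958576e-01, -3.12877715e+01,
       -6.40216819e-02,  4.04934876e-02,  7.96588711e-05]), 'position': array([ 0.25155295, -0.59885718,  0.19862418]), 'tool_rot': array([ 0.91212933,  1.37285541, -0.9109592 ]), 'ft_force': array([-0.2918961 , -0.34873572, -0.60270031]), 'torque': array([0.00840748, 0.00630831, 0.04027232]), 'grip_width': 1.0000320615171827}
```

View pics/top0.png

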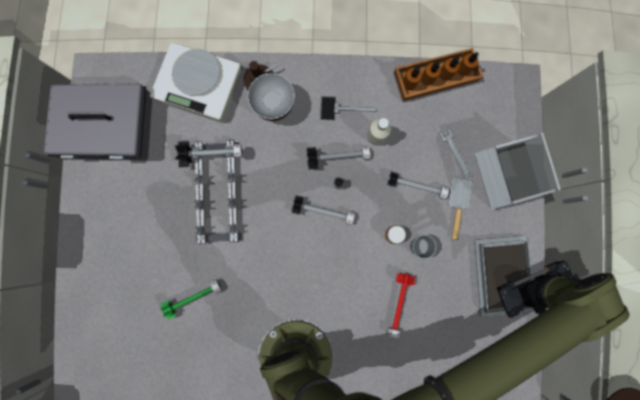

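View pics/side0.png

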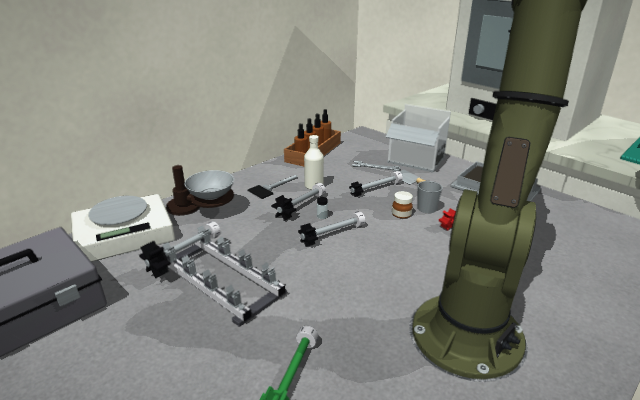

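View pics/wrist0.png

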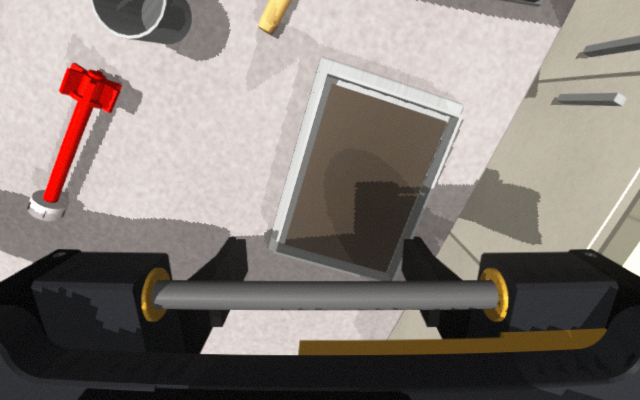

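```bash
python3 - <<'E'
from h import *
im=ld('top0')['pixels']
cv2.imwrite('pics/c1.png',cv2.resize(im[85:255,280:480],None,fx=4,fy=3.5,interpolation=cv2.INTER_CUBIC)[:600])
cv2.imwrite('pics/c2.png',cv2.resize(im[130:255,165:285],None,fx=4.8,fy=4.8,interpolation=cv2.INTER_CUBIC))
E
```

```text
(no output)
```

View pics/c1.png

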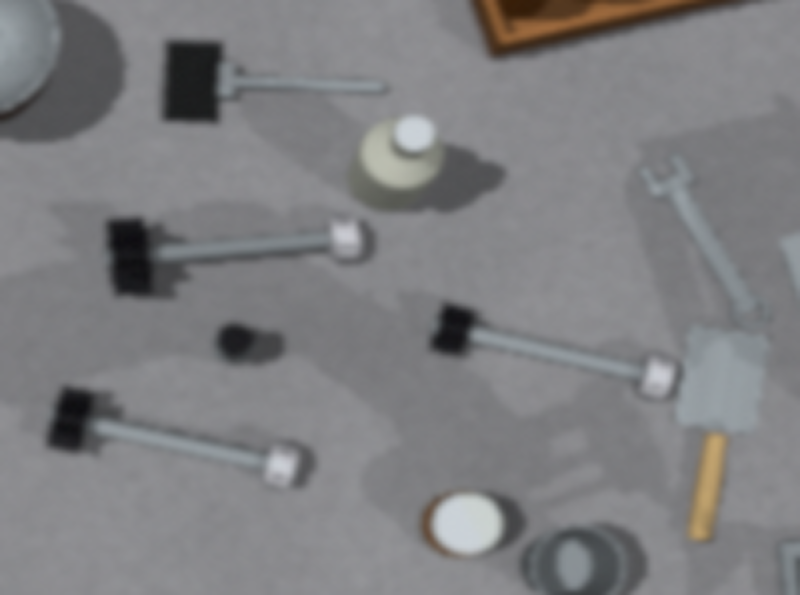

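View pics/c2.png

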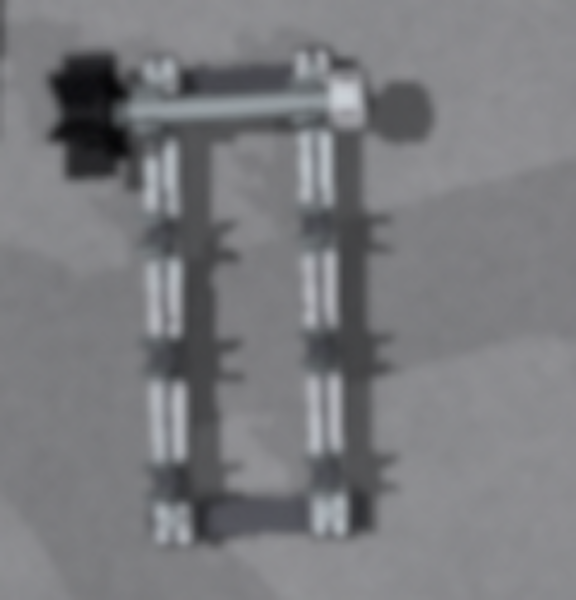

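```bash
cat > meas.py <<'E'
from h import *
im=ld('top0'); g=im['pixels'].astype(int)
mx=g.max(2); mn=g.min(2)
def comps(mask,lo,hi,roi):
    m=np.zeros_like(mask,np.uint8); x0,y0,x1,y1=roi; m[y0:y1,x0:x1]=mask[y0:y1,x0:x1]
    n,l,s,c=cv2.connectedComponentsWithStats(m.astype(np.uint8))
    return [(s[i].tolist(),c[i].round(2)) for i in range(1,n) if lo<s[i,4]<hi]
if __name__=='__main__':
    R=(160,85,480,260)
    for a in comps(mx<48,40,2000,R): print('dark',a, onz(im,*a[1],.03).round(4))
    for a in comps(mn>180,15,600,R): print('white',a, onz(im,*a[1],.03).round(4))
E
python3 meas.py
```

```text
dark ([322, 98, 13, 21, 244], array([327.6 , 107.96])) [ 0.7657 -0.0798  0.03  ]
dark ([190, 102, 14, 9, 81], array([196.77, 106.2 ])) [0.7628 0.3285 0.03  ]
dark ([176, 143, 16, 23, 262], array([183.61, 153.8 ])) [0.6111 0.3608 0.03  ]
dark ([308, 149, 10, 20, 168], array([312.51, 158.34])) [ 0.6064 -0.0377  0.03  ]
dark ([389, 173, 9, 12, 73], array([392.92, 178.77])) [ 0.5503 -0.2845  0.03  ]
dark ([336, 179, 7, 7, 43], array([338.77, 181.88])) [ 0.5362 -0.1194  0.03  ]
dark ([293, 197, 10, 16, 111], array([297.54, 204.19])) [0.4649 0.0037 0.03  ]
white ([379, 119, 9, 8, 59], array([383.07, 122.47])) [ 0.7249 -0.2523  0.03  ]
white ([234, 148, 5, 5, 21], array([235.95, 149.62])) [0.6276 0.1981 0.03  ]
white ([364, 150, 5, 4, 18], array([366. , 151.5])) [ 0.6322 -0.2008  0.03  ]
white ([442, 190, 5, 5, 19], array([444.26, 191.95])) [ 0.5143 -0.4437  0.03  ]
white ([348, 215, 5, 6, 22], array([350. , 217.5])) [ 0.4289 -0.1559  0.03  ]
white ([389, 227, 16, 16, 190], array([396.29, 234.14])) [ 0.3821 -0.2971  0.03  ]
```

```bash
cat >> h.py <<'E'
from scipy.spatial.transform import Rotation as Ro
def st():
    s=get_state(); R=Ro.from_rotvec(s['tool_rot']).as_matrix()
    print('t',round(s['time'],2),'p',(s['position']*100).round(2),'x',R[:,0].round(3),'jaw',R[:,2].round(3),'jawdeg',round(np.degrees(np.arctan2(R[1,2],R[0,2])),2),'F',s['ft_force'].round(1),'T',s['torque'].round(2),'w',round(s['grip_width']*8.7,2),'q',s['joint_positions'].round(2)); return s,R
def turn(deg,s=None):
    "rotvec deg (world) taking the tool to pointing down with jaw at deg in xy plane (mod 180 nearest)"
    s=get_state(); R=Ro.from_rotvec(s['tool_rot'])
    best=None
    for a in (deg,deg+180):
        a=np.radians(a); z=np.array([np.cos(a),np.sin(a),0]); x=np.array([0,0,-1.]); y=np.cross(z,x)
        v=np.degrees((Ro.from_matrix(np.c_[x,y,z])*R.inv()).as_rotvec())
        if best is None or np.linalg.norm(v)<np.linalg.norm(best): best=v
    return best.round(2)
E
python3 - <<'E'
from h import *
st(); print(turn(0),turn(7))
E
```

```text
t 0.15 p [ 25.16 -59.89  19.86] x [-0.001  0.001 -1.   ] jaw [ 0.387 -0.922 -0.001] jawdeg -67.21 F [-0.3 -0.3 -0.6] T [0.01 0.01 0.04] w 8.7 q [ 1.19  0.32 -0.07  1.45  0.02  1.37 -0.06]
[-4.000e-02 -8.000e-02  6.721e+01] [-4.000e-02 -8.000e-02  7.421e+01]
```

```bash
python3 -m handwheel '[{"xyz":[0.6,1.5,2],"angular":[0,0,3]},{"xyz":[1.3,3,1.5],"angular":[0,0,5]},{"xyz":[1.3,3,1.5],"angular":[0,0,5]},{"xyz":[1.3,3,1.5],"angular":[0,0,5]},{"xyz":[1.3,3,1.5],"angular":[0,0,5]}]' 8.7 40; python3 -m handwheel '[{"xyz":[1.4,3.2,1.5],"angular":[0,0,5]},{"xyz":[1.4,3.2,1.5],"angular":[0,0,5]},{"xyz":[1.4,3.2,1],"angular":[0,0,5]},{"xyz":[1.4,3.2,1],"angular":[0,0,5]},{"xyz":[1.4,3.2,0.5],"angular":[0,0,5]}]'; python3 -m handwheel '[{"xyz":[1.4,3.2,0.5],"angular":[0,0,5]},{"xyz":[1.4,3.2,0.5],"angular":[0,0,5]},{"xyz":[1.4,3.2,0.5],"angular":[0,0,5]},{"xyz":[1.4,3.2,0.5],"angular":[0,0,5]},{"xyz":[1,2,0],"angular":[0,0,5]}]'; python3 -c "
from h import *
st()"
```

```text
time: 0.57
position: [0.3014, -0.4628, 0.2719]
tool_rot: [0.605, 1.501, -0.602]
ft_force: [0.0, -0.8, 0.8]
grip_width: 1.003
time: 0.98
position: [0.3728, -0.2951, 0.3305]
tool_rot: [0.244, 1.571, -0.251]
ft_force: [0.6, -0.1, 0.3]
grip_width: 1.001
time: 1.4
position: [0.4413, -0.1357, 0.3531]
tool_rot: [-0.124, 1.578, 0.109]
ft_force: [-0.2, 0.5, 0.3]
grip_width: 0.998
t 1.4 p [ 44.13 -13.57  35.31] x [-0.009 -0.011 -1.   ] jaw [ 0.989  0.148 -0.011] jawdeg 8.49 F [-0.2  0.5  0.3] T [ 0.06 -0.18  0.01] w 8.68 q [ 0.8  -0.1  -0.51  1.6  -0.04  1.63  0.43]
```

```bash
python3 - <<'E'
from h import *
im=snap('wrist','w1'); print(im['cam_to_world'].round(3).tolist()); st(); snap('top','top1')
E
```

```text
[[0.989, 0.144, 0.034, 0.432], [0.148, -0.942, -0.3, -0.053], [-0.011, 0.302, -0.953, 0.538], [0.0, 0.0, 0.0, 1.0]]
t 1.45 p [ 44.29 -13.12  35.28] x [-0.008 -0.009 -1.   ] jaw [ 0.987  0.158 -0.01 ] jawdeg 9.12 F [0.5 2.5 0.2] T [ 0.33 -0.2  -0.02] w 8.71 q [ 0.79 -0.1  -0.52  1.6  -0.04  1.63  0.44]
```

View pics/w1.png

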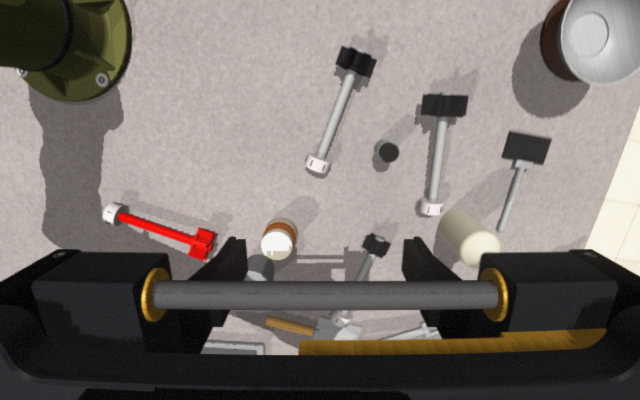

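```bash
python3 - <<'E'
from h import *
im=ld('w1')['pixels']
a=cv2.resize(im[40:180,295:385],None,fx=4.2,fy=4.2,interpolation=cv2.INTER_CUBIC)
b=cv2.resize(im[85:225,400:490],None,fx=4.2,fy=4.2,interpolation=cv2.INTER_CUBIC)
cv2.imwrite('pics/c3.png',np.hstack([a,b]))
E
```

```text
(no output)
```

View pics/c3.png

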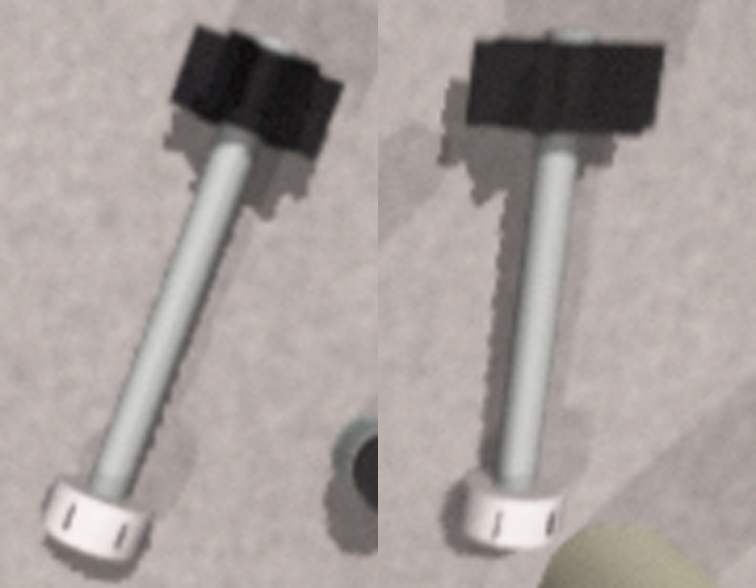

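```bash
cat >> h.py <<'E'
def shaft(im,h,c,zh,zc):
    H=onz(im,*h,zh); C=onz(im,*c,zc); d=H-C; L=np.linalg.norm(d)
    print('head',H.round(4),'coup',C.round(4),'len',L.round(4),'mid',((H+C)/2).round(4),'dir',round(np.degrees(np.arctan2(d[1],d[0])),2))
    return (H+C)/2,d/L
E
python3 - <<'E'
from h import *
im=ld('w1')
print('M');shaft(im,(351.2,71),(320.7,156.7),.0254,.0206)
print('L');shaft(im,(443.8,118.3),(432.6,200),.0309,.0211)
im=ld('top1')
print('top M');shaft(im,(280+95/4,85+425/3.5),(280+268/4,85+462/3.5),.0254,.0206)
print('top L');shaft(im,(280+158/4,85+253/3.5),(280+332/4,85+240/3.5),.0309,.0211)
E
```

```text
M
head [ 0.4596 -0.0058  0.0254] coup [ 0.4333 -0.1412  0.0206] len 0.1381 mid [ 0.4464 -0.0735  0.023 ] dir 78.98
L
head [ 0.612  -0.0516  0.0309] coup [ 0.6306 -0.1852  0.0211] len 0.1352 mid [ 0.6213 -0.1184  0.026 ] dir 97.94
top M
head [ 0.4589 -0.0152  0.0254] coup [ 0.4306 -0.1473  0.0206] len 0.1352 mid [ 0.4448 -0.0812  0.023 ] dir 77.89
top L
head [ 0.61   -0.0589  0.0309] coup [ 0.6271 -0.1925  0.0211] len 0.135 mid [ 0.6186 -0.1257  0.026 ] dir 97.29
```

```bash
python3 -m handwheel '[{"xyz":[0.5,3,0],"angular":[0,0,0]},{"xyz":[0.5,4,0],"angular":[0,0,-2]},{"xyz":[0.5,4,0],"angular":[0,0,-2]},{"xyz":[0.5,4,0],"angular":[0,0,-2]},{"xyz":[0.5,4,0],"angular":[0,0,-2]}]'; python3 -m handwheel '[{"xyz":[0.5,3,0],"angular":[0,0,0]},{"xyz":[0,1,0],"angular":[0,0,0]},{"xyz":[0,0,0],"angular":[0,0,0]}]'; python3 - <<'E'
from h import *
st();im=snap('wrist','w2');st()
E
```

```text
time: 1.92
position: [0.4644, 0.0484, 0.3502]
tool_rot: [0.008, 1.586, -0.027]
ft_force: [0.7, 1.1, -0.2]
grip_width: 0.999
time: 2.17
position: [0.4682, 0.0985, 0.3499]
tool_rot: [0.003, 1.586, -0.019]
ft_force: [0.1, -0.4, 0.2]
grip_width: 0.999
t 2.17 p [46.82  9.85 34.99] x [-0.015 -0.01  -1.   ] jaw [ 1.    -0.014 -0.015] jawdeg -0.83 F [ 0.1 -0.4  0.2] T [ 0.02 -0.09 -0.06] w 8.69 q [ 0.6  -0.05 -0.82  1.56 -0.03  1.64 -0.24]
t 2.22 p [46.83  9.73 34.99] x [-0.015 -0.011 -1.   ] jaw [ 1.    -0.016 -0.015] jawdeg -0.89 F [-0.3 -0.2 -0.1] T [ 0.06 -0.03 -0.01] w 8.7 q [ 0.6  -0.05 -0.82  1.56 -0.03  1.64 -0.23]
```

View pics/w2.png

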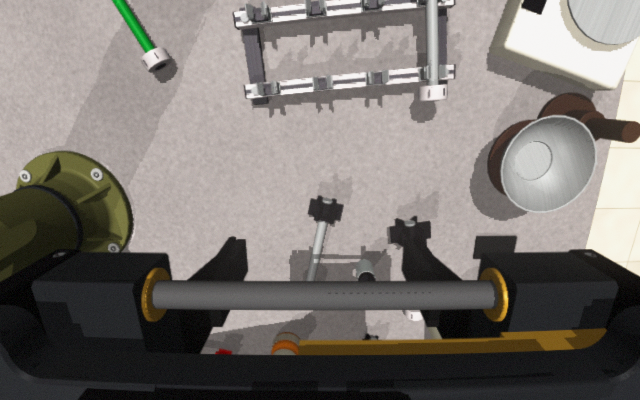

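```bash
python3 -m handwheel '[{"xyz":[0,3,0],"angular":[0,0,0]},{"xyz":[0,4,0],"angular":[0,0,1]},{"xyz":[0,4,0],"angular":[0,0,0]},{"xyz":[0,1.5,0],"angular":[0,0,0]},{"xyz":[0,0,0],"angular":[0,0,0]}]'; python3 - <<'E'
from h import *
st();im=snap('wrist','w3');st()
E
```

```text
time: 2.63
position: [0.4714, 0.2112, 0.348]
tool_rot: [0.005, 1.587, -0.033]
ft_force: [-0.3, -0.2, -1.2]
grip_width: 1.002
t 2.63 p [47.14 21.12 34.8 ] x [-0.017 -0.017 -1.   ] jaw [ 1.    -0.024 -0.016] jawdeg -1.39 F [-0.3 -0.2 -1.2] T [-0.03 -0.11  0.02] w 8.72 q [ 0.44  0.09 -0.97  1.47  0.08  1.64 -0.55]
t 2.68 p [47.17 20.96 34.79] x [-0.017 -0.018 -1.   ] jaw [ 1.    -0.026 -0.016] jawdeg -1.47 F [-0.7 -0.7 -0.3] T [-0.05 -0.13 -0.  ] w 8.68 q [ 0.44  0.09 -0.97  1.47  0.08  1.64 -0.55]
```

View pics/w3.png

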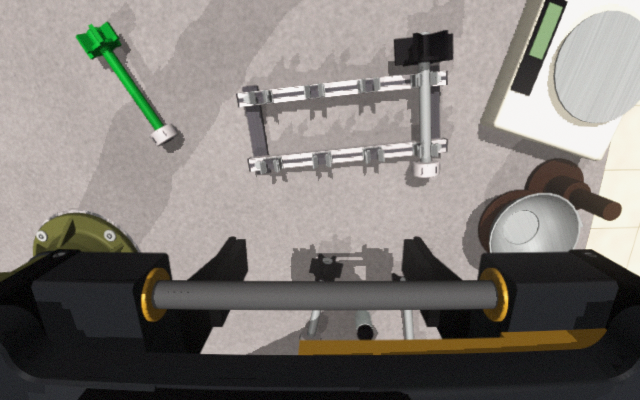

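```bash
python3 - <<'E'
from h import *
im=ld('w3')['pixels']
cv2.imwrite('pics/c4.png',cv2.resize(im[25:185,230:460],None,fx=3.45,fy=3.45,interpolation=cv2.INTER_CUBIC))
E
```

```text
(no output)
```

View pics/c4.png

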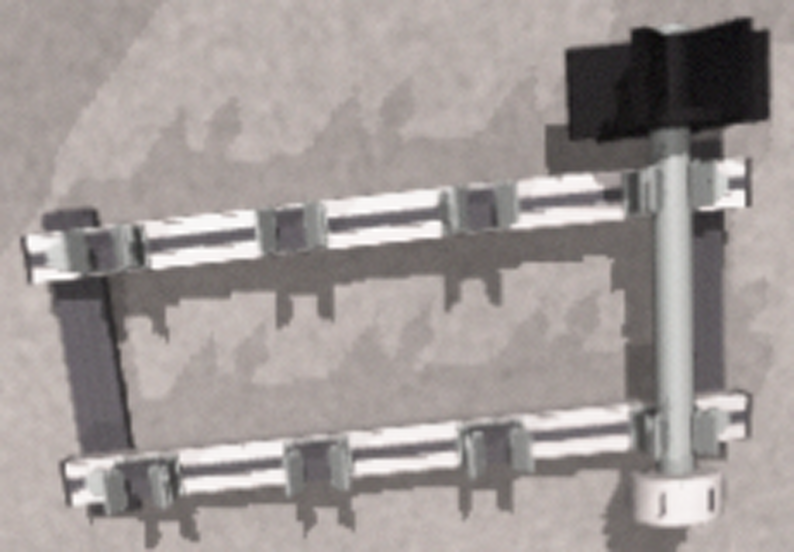

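```bash
python3 - <<'E'
from h import *
im=ld('w3')
q=lambda u,v:(230+u/3.45-0.35,25+v/3.45-0.35)
mid,d=shaft(im,q(673,132),q(678,470),.052,.052)
for z in (.035,.044):
  A=onz(im,*q(35,256),z);B=onz(im,*q(747,182),z);C=onz(im,*q(70,482),z);D=onz(im,*q(747,415),z)
  for P,Q in((A,B),(C,D)):
    e=Q-P; print(z,P.round(4),Q.round(4),np.linalg.norm(e).round(4),np.degrees(np.arctan2(e[1],e[0])).round(2))
print('saddles')
for a in [(99,248),(289,228),(478,208),(140,485),(317,463),(493,445)]:
  print(onz(im,*q(*a),.044).round(4),onz(im,*q(*a),.059).round(4))
E
```

```text
head [0.6101 0.3399 0.052 ] coup [0.6209 0.2015 0.052 ] len 0.1388 mid [0.6155 0.2707 0.052 ] dir 94.47
0.035 [0.3429 0.2978 0.035 ] [0.6474 0.3213 0.035 ] 0.3055 4.4
0.035 [0.3491 0.1983 0.035 ] [0.6554 0.2226 0.035 ] 0.3072 4.54
0.044 [0.3453 0.2978 0.044 ] [0.6443 0.3208 0.044 ] 0.2999 4.4
0.044 [0.3515 0.2    0.044 ] [0.6521 0.2239 0.044 ] 0.3016 4.54
saddles
[0.373  0.3002 0.044 ] [0.3762 0.3    0.059 ]
[0.4537 0.3059 0.044 ] [0.4544 0.3056 0.059 ]
[0.5326 0.3121 0.044 ] [0.5309 0.3116 0.059 ]
[0.383  0.1979 0.044 ] [0.3859 0.2009 0.059 ]
[0.4627 0.2061 0.044 ] [0.4632 0.2089 0.059 ]
[0.5406 0.2126 0.044 ] [0.5387 0.2151 0.059 ]
```

```bash
python3 -m handwheel '[{"xyz":[1,-2.5,-0.5],"angular":[0,0,1]},{"xyz":[1.6,-3.6,-1],"angular":[0,0,1]},{"xyz":[1.6,-3.6,-1],"angular":[0,0,1]},{"xyz":[1.6,-3.6,-1],"angular":[0,0,1]},{"xyz":[1.6,-3.6,-1],"angular":[0,0,1]}]' 6 60; python3 -m handwheel '[{"xyz":[1.6,-3.6,-1.5],"angular":[0,0,1]},{"xyz":[1.6,-3.6,-1.5],"angular":[0,0,1]},{"xyz":[1.6,-3.6,-1.5],"angular":[0,0,1]},{"xyz":[1.6,-3.6,-1.5],"angular":[0,0,1]},{"xyz":[0.8,-1.5,-1],"angular":[0,0,0]}]';  python3 - <<'E'
from h import *
st();print(turn(7.6)); im=snap('wrist','w4');st()
E
```

```text
time: 3.1
position: [0.5431, 0.035, 0.3052]
tool_rot: [-0.072, 1.582, 0.034]
ft_force: [0.5, -0.1, 0.2]
grip_width: 0.729
time: 3.52
position: [0.604, -0.139, 0.2388]
tool_rot: [-0.116, 1.585, 0.053]
ft_force: [-0.8, -1.8, -0.5]
grip_width: 0.691
t 3.52 p [ 60.4  -13.9   23.88] x [-0.014 -0.041 -0.999] jaw [ 0.994  0.107 -0.018] jawdeg 6.13 F [-0.8 -1.8 -0.5] T [-0.05 -0.04  0.02] w 6.01 q [ 0.73  0.32 -0.73  1.45  0.26  1.47  0.1 ]
[ 2.33 -0.78  1.45]
t 3.57 p [ 60.33 -14.31  23.59] x [-0.018 -0.041 -0.999] jaw [ 0.995  0.101 -0.022] jawdeg 5.81 F [-0.7 -4.4 -1.7] T [-0.26 -0.12 -0.  ] w 6.0 q [ 0.73  0.33 -0.73  1.45  0.26  1.47  0.1 ]
```

View pics/w4.png

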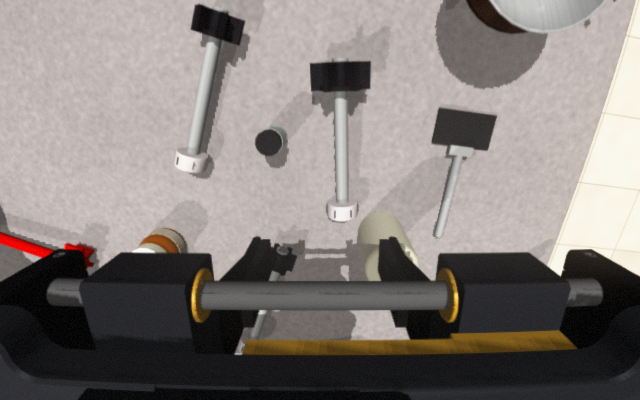

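```bash
python3 - <<'E'
from h import *
im=ld('w4')
cv2.imwrite('pics/c5.png',cv2.resize(im['pixels'][50:230,280:430],None,fx=3.3,fy=3.3,interpolation=cv2.INTER_CUBIC))
shaft(im,(341,93),(342.5,201),.0309,.0211)
shaft(im,(216,40),(196,150),.0254,.0206)
print('bottle cap',onz(im,395,275,.17))
E
```

```text
head [ 0.611  -0.0523  0.0309] coup [ 0.6299 -0.1866  0.0211] len 0.1359 mid [ 0.6204 -0.1195  0.026 ] dir 98.01
head [ 0.463  -0.0092  0.0254] coup [ 0.4366 -0.1397  0.0206] len 0.1332 mid [ 0.4498 -0.0744  0.023 ] dir 78.54
bottle cap [ 0.67409457 -0.20046288  0.17      ]
```

View pics/c5.png

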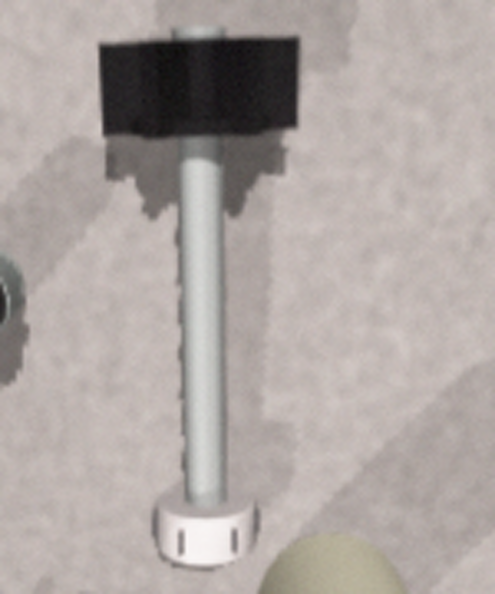

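```bash
python3 -m handwheel '[{"xyz":[0.8,1.5,-0.5],"angular":[1.2,-0.5,1]},{"xyz":[0.9,1.5,-3],"angular":[1.2,-0.4,1]},{"xyz":[0,0,-4],"angular":[0,0,0]},{"xyz":[0,0,-3],"angular":[0,0,0]},{"xyz":[0,0,0],"angular":[0,0,0]}]';  python3 - <<'E'
from h import *
s,R=st();print(turn(8)); print((np.array([.6205,-.113,.008])-s['position'])*100)
E
```

```text
time: 3.98
position: [0.6167, -0.1296, 0.1258]
tool_rot: [-0.092, 1.571, 0.089]
ft_force: [-1.4, -0.7, -0.5]
grip_width: 0.693
t 3.98 p [ 61.67 -12.96  12.58] x [-0.002 -0.002 -1.   ] jaw [ 0.993  0.115 -0.003] jawdeg 6.62 F [-1.4 -0.7 -0.5] T [-0.01  0.02  0.02] w 6.03 q [ 0.73  0.41 -0.72  1.58  0.28  1.26  0.08]
[ 0.11 -0.13  1.38]
[  0.37546042   1.66019695 -11.77639822]
```

```bash
python3 -m handwheel '[{"xyz":[0.3,1.6,-0.5],"angular":[0,0,1.4]},{"xyz":[0,0,-2.5],"angular":[0,0,0]},{"xyz":[0,0,-3],"angular":[0,0,0]},{"xyz":[0,0,-2.5],"angular":[0,0,0]},{"xyz":[0,0,0],"angular":[0,0,0]}]';  python3 - <<'E'
from h import *
s,R=st();print(turn(8)); print((np.array([.6205,-.113,.008])-s['position'])*100)
im=snap('wrist','w5')
E
```

```text
time: 4.4
position: [0.6232, -0.1131, 0.046]
tool_rot: [-0.115, 1.561, 0.107]
ft_force: [-1.5, -1.3, -0.9]
grip_width: 0.688
t 4.4 p [ 62.32 -11.31   4.6 ] x [ 0.007 -0.005 -1.   ] jaw [0.99  0.141 0.006] jawdeg 8.12 F [-1.5 -1.3 -0.9] T [-0.01  0.    0.08] w 5.98 q [ 0.68  0.49 -0.7   1.65  0.35  1.12  0.03]
[ 0.28  0.41 -0.12]
[-0.26949381  0.01338822 -3.80175314]
```

View pics/w5.png

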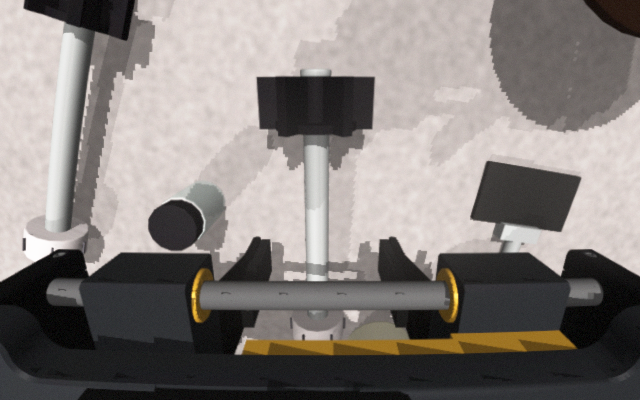

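```bash
python3 -m handwheel '[{"xyz":[-0.2,0,-1.5],"angular":[0,0.3,0]},{"xyz":[0,0,-1.5],"angular":[0,0,0]},{"xyz":[0,0,-0.8],"angular":[0,0,0]},{"xyz":[0,0,0],"angular":[0,0,0]}]';  python3 -c "
from h import *
st()"; python3 -m handwheel '[{"xyz":[0,0,0],"angular":[0,0,0]},{"xyz":[0,0,0],"angular":[0,0,0]},{"xyz":[0,0,0],"angular":[0,0,0]},{"xyz":[0,0,0],"angular":[0,0,0]},{"xyz":[0,0,0],"angular":[0,0,0]}]' 0 60; python3 -c "
from h import *
st()"
```

```text
time: 4.78
position: [0.6286, -0.1121, 0.0161]
tool_rot: [-0.119, 1.551, 0.106]
ft_force: [-1.1, -0.2, 0.6]
grip_width: 0.692
t 4.78 p [ 62.86 -11.21   1.61] x [ 0.017 -0.008 -1.   ] jaw [0.99  0.143 0.016] jawdeg 8.23 F [-1.1 -0.2  0.6] T [-0.01 -0.05 -0.05] w 6.02 q [ 0.67  0.52 -0.68  1.67  0.38  1.06  0.01]
time: 5.2
position: [0.6301, -0.1123, 0.018]
tool_rot: [-0.12, 1.549, 0.105]
ft_force: [0.5, -0.6, -0.5]
grip_width: 0.393
t 5.2 p [ 63.01 -11.23   1.8 ] x [ 0.02  -0.008 -1.   ] jaw [0.99  0.143 0.018] jawdeg 8.22 F [ 0.5 -0.6 -0.5] T [ 0.02 -0.05  0.04] w 3.42 q [ 0.67  0.52 -0.68  1.67  0.38  1.06  0.01]
```

```bash
python3 -m handwheel '[{"xyz":[-0.5,0,-0.3],"angular":[0,0.6,0]},{"xyz":[-0.4,0,-0.5],"angular":[0,0.5,0]},{"xyz":[0,0,-0.2],"angular":[0,0,0]}]' 5;  python3 -c "
from h import *
st();print(turn(8))"
```

```text
time: 5.45
position: [0.6211, -0.1127, 0.0086]
tool_rot: [-0.119, 1.568, 0.105]
ft_force: [-0.6, 0.5, -0.6]
grip_width: 0.529
t 5.45 p [ 62.11 -11.27   0.86] x [ 0.001 -0.009 -1.   ] jaw [ 0.99   0.143 -0.001] jawdeg 8.2 F [-0.6  0.5 -0.6] T [-0.02 -0.11  0.01] w 4.6 q [ 0.66  0.53 -0.68  1.68  0.38  1.06  0.01]
[ 0.51  0.04 -0.2 ]
```

```bash
python3 -m handwheel '[{"xyz":[0,0,0],"angular":[0,0,0]},{"xyz":[0,0,0],"angular":[0,0,0]},{"xyz":[0,0,0],"angular":[0,0,0]},{"xyz":[0,0,0],"angular":[0,0,0]},{"xyz":[0,0,0],"angular":[0,0,0]}]' 0 60;python3 -m handwheel '[{"xyz":[0,0,0],"angular":[0,0,0]},{"xyz":[0,0,0],"angular":[0,0,0]},{"xyz":[0,0,0],"angular":[0,0,0]},{"xyz":[0,0,0],"angular":[0,0,0]}]'; python3 -c "
from h import *
st();snap('wrist','w6')"
```

```text
time: 5.87
position: [0.6202, -0.1126, 0.0072]
tool_rot: [-0.119, 1.57, 0.106]
ft_force: [-0.4, 0.1, -0.6]
grip_width: 0.284
time: 6.2
position: [0.6201, -0.1135, 0.0113]
tool_rot: [-0.12, 1.571, 0.103]
ft_force: [-2.5, -0.7, 9.4]
grip_width: 0.033
t 6.2 p [ 62.01 -11.35   1.13] x [-0.003 -0.011 -1.   ] jaw [ 0.99   0.142 -0.004] jawdeg 8.16 F [-2.5 -0.7  9.4] T [-0.04  0.62  0.  ] w 0.29 q [ 0.66  0.53 -0.68  1.68  0.38  1.07  0.01]
```

View pics/w6.png

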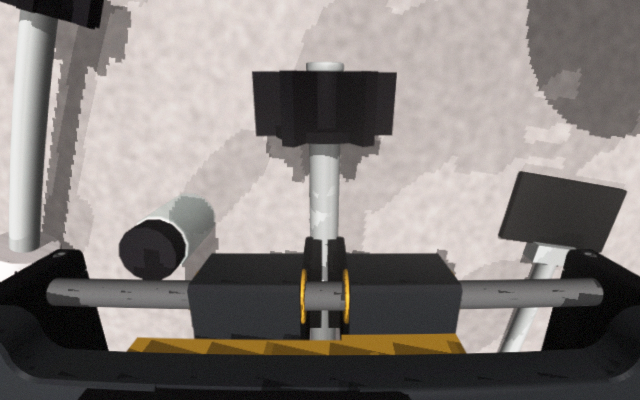

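```bash
python3 - <<'E'
from h import *
im=snap('side','s1'); st()
p=proj(im,[[.62,-.113,.03]])[0].astype(int); print(p)
x,y=p
a=cv2.resize(im['pixels'][y-60:y+40,x-70:x+70],None,fx=5.5,fy=5.5,interpolation=cv2.INTER_CUBIC); cv2.imwrite('pics/c6.png',a)
E
```

```text
t 6.3 p [ 62.06 -11.35   1.15] x [-0.001 -0.011 -1.   ] jaw [ 0.99   0.142 -0.003] jawdeg 8.16 F [-4.  -0.8 12.4] T [-0.    0.75 -0.04] w 0.09 q [ 0.66  0.53 -0.68  1.68  0.38  1.07  0.01]
[300 195]
```

View pics/c6.png

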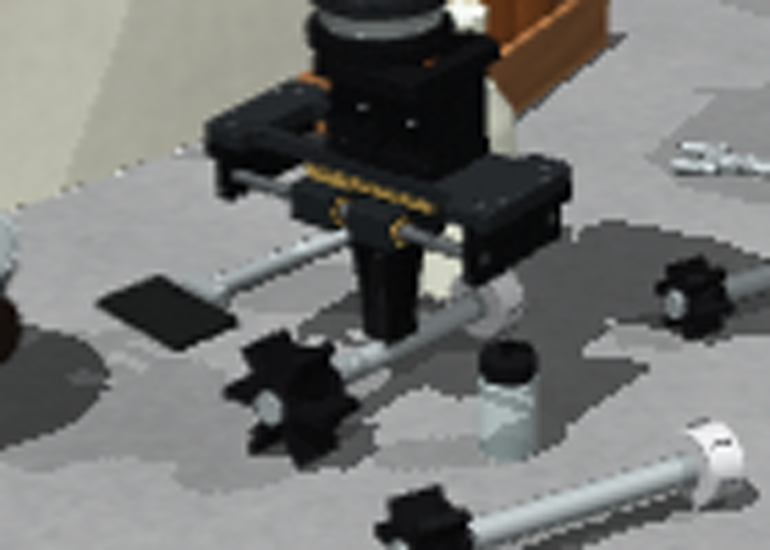

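```bash
python3 - <<'E'
from h import *
im=ld('s1')
for P in [[.6206,-.1135,.0115],[.6206,-.1135,.034],[.6206,-.1135,.026],[.6206,-.1135,.05]]:
    p=proj(im,[P])[0]; print(P,((p-[230,135])*5.5).round())
w=ld('w6')
shaft(w,(324,145),(324,235),.031,.026)
t=ld('w6'); print(proj(t,[[.6206,-.1135,.0115],[.6206,-.1135,.034],[.612,-.0516,.0309],[.6306,-.1852,.0211]]).round(1))
E
```

```text
[0.6206, -0.1135, 0.0115] [390. 362.]
[0.6206, -0.1135, 0.034] [389. 325.]
[0.6206, -0.1135, 0.026] [389. 338.]
[0.6206, -0.1135, 0.05] [388. 299.]
head [ 0.6122 -0.0528  0.031 ] coup [ 0.6195 -0.1042  0.026 ] len 0.0522 mid [ 0.6159 -0.0785  0.0285] dir 98.1
[[323.7 239.4]
 [323.5 256.1]
 [323.9 142.6]
 [323.3 343.7]]
```

```bash
python3 -m handwheel '[{"xyz":[0,0,2],"angular":[0,0,0]},{"xyz":[0,0,2],"angular":[0,0,0]},{"xyz":[0,0,0],"angular":[0,0,0]},{"xyz":[0,0,0],"angular":[0,0,0]},{"xyz":[0,0,0],"angular":[0,0,0]}]' 5; python3 - <<'E'
from h import *
s,R=st(); im=snap('side','s2'); x,y=300,185
a=cv2.resize(im['pixels'][y-60:y+40,x-70:x+70],None,fx=5.5,fy=5.5,interpolation=cv2.INTER_CUBIC)
w=s['grip_width']*.087
j=R[:,2]; yy=R[:,1]
for sg in(-1,1):
  for k in (-.0095,.0095):
    for off in (w/2, w/2+.015):
      q=((proj(im,[s['position']+sg*j*off+k*yy])[0]-[x-70,y-60]+.5)*5.5).astype(int); cv2.circle(a,tuple(int(v) for v in q),3,(0,0,255),-1)
cv2.imwrite('pics/c7.png',a)
E
```

```text
time: 6.72
position: [0.6222, -0.1135, 0.054]
tool_rot: [-0.121, 1.566, 0.102]
ft_force: [-0.2, 0.6, 0.9]
grip_width: 0.306
t 6.72 p [ 62.22 -11.35   5.4 ] x [ 0.003 -0.012 -1.   ] jaw [0.99  0.142 0.001] jawdeg 8.16 F [-0.2  0.6  0.9] T [ 0.04 -0.1  -0.01] w 2.66 q [ 0.68  0.48 -0.7   1.65  0.35  1.14  0.03]
```

View pics/c7.png

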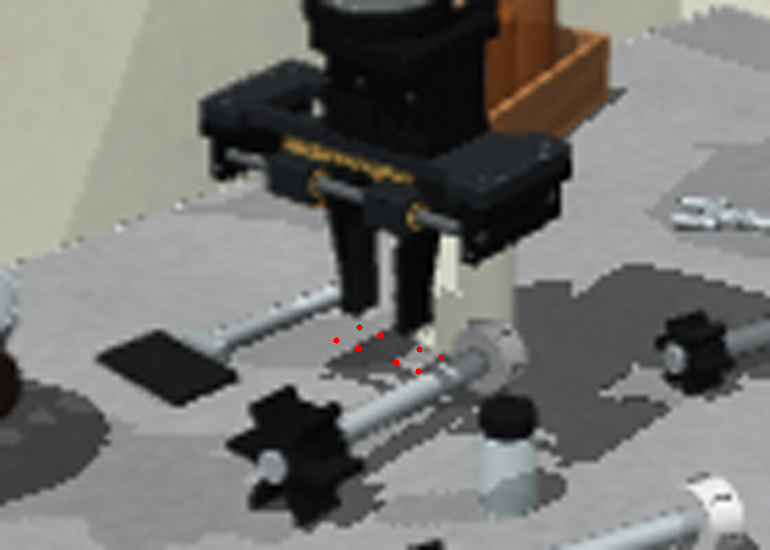

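```bash
python3 -m handwheel '[{"xyz":[-0.1,0,-2],"angular":[0,0.2,0]},{"xyz":[-0.1,0,-2.2],"angular":[0,0,0]},{"xyz":[-0.2,0,-1.5],"angular":[0.5,0.2,0]},{"xyz":[0,0,0],"angular":[0,0,0]},{"xyz":[0,0,0],"angular":[0,0,0]}]' 5; python3 - <<'E'
from h import *
s,R=st(); im=snap('wrist','w7'); print(turn(8))
E
```

```text
time: 7.18
position: [0.6158, -0.1131, -0.009]
tool_rot: [-0.113, 1.577, 0.112]
ft_force: [0.1, 0.7, 0.6]
grip_width: 0.565
t 7.18 p [ 61.58 -11.31  -0.9 ] x [-0.009 -0.001 -1.   ] jaw [ 0.99   0.142 -0.009] jawdeg 8.19 F [0.1 0.7 0.6] T [ 0.05 -0.17 -0.  ] w 4.92 q [ 0.66  0.55 -0.67  1.69  0.39  1.04  0.  ]
[ 0.06 -0.55 -0.17]
```

View pics/w7.png

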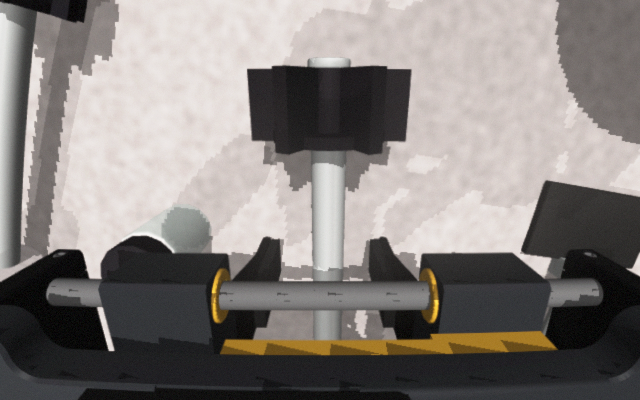

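```bash
python3 -m handwheel '[{"xyz":[0.3,0,-0.3],"angular":[0,-0.5,0]},{"xyz":[0,0,0],"angular":[0,0,0]},{"xyz":[0,0,0],"angular":[0,0,0]},{"xyz":[0,0,0],"angular":[0,0,0]},{"xyz":[0,0,0],"angular":[0,0,0]}]' 0 60;python3 -m handwheel '[{"xyz":[0,0,0],"angular":[0,0,0]},{"xyz":[0,0,0],"angular":[0,0,0]},{"xyz":[0,0,0],"angular":[0,0,0]}]'; python3 - <<'E'
from h import *
s,R=st()
E
```

```text
time: 7.65
position: [0.6211, -0.1136, -0.0094]
tool_rot: [-0.113, 1.563, 0.11]
ft_force: [-0.1, 0.2, 0.0]
grip_width: 0.28
time: 7.9
position: [0.6207, -0.1139, -0.0087]
tool_rot: [-0.114, 1.564, 0.109]
ft_force: [0.6, 0.9, -1.8]
grip_width: 0.164
t 7.9 p [ 62.07 -11.39  -0.87] x [ 0.004 -0.003 -1.   ] jaw [0.99  0.142 0.004] jawdeg 8.15 F [ 0.6  0.9 -1.8] T [-0.   -0.13  0.03] w 1.42 q [ 0.66  0.55 -0.67  1.69  0.39  1.03  0.  ]
```

```bash
python3 -m handwheel '[{"xyz":[0,0,1],"angular":[0,0,0]},{"xyz":[0,0,2],"angular":[0,0,0]},{"xyz":[0,0,3],"angular":[0,0,0]},{"xyz":[0,0,3],"angular":[0,0,0]},{"xyz":[0,0,0],"angular":[0,0,0]}]'; python3 - <<'E'
from h import *
s,R=st(); im=snap('side','s3'); x,y=300,175
a=cv2.resize(im['pixels'][y-60:y+40,x-70:x+70],None,fx=5.5,fy=5.5,interpolation=cv2.INTER_CUBIC)
cv2.imwrite('pics/c8.png',a)
E
```

```text
time: 8.32
position: [0.6156, -0.1127, 0.0809]
tool_rot: [-0.112, 1.574, 0.114]
ft_force: [1.6, -0.5, -2.7]
grip_width: 0.166
t 8.32 p [ 61.56 -11.27   8.09] x [-0.006  0.001 -1.   ] jaw [ 0.99   0.143 -0.006] jawdeg 8.23 F [ 1.6 -0.5 -2.7] T [-0.09 -0.39 -0.02] w 1.44 q [ 0.7   0.45 -0.72  1.63  0.31  1.19  0.06]
```

View pics/c8.png

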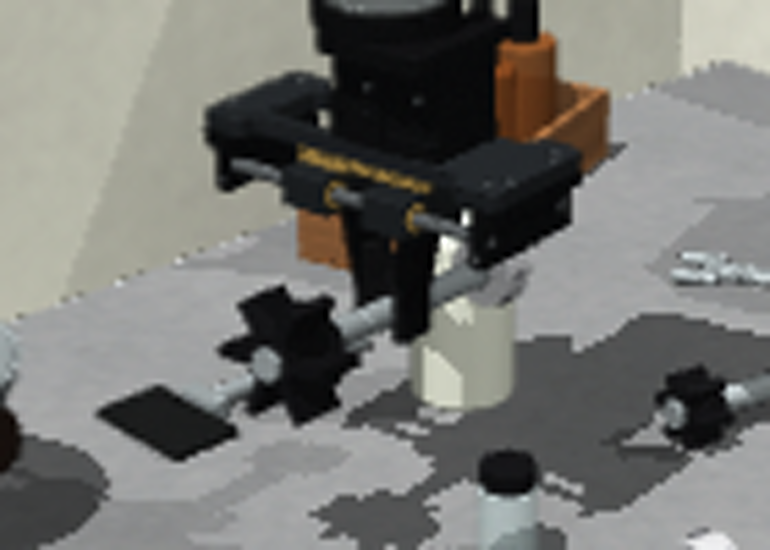

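```bash
python3 -m handwheel '[{"xyz":[0,0,2.5],"angular":[0,-0.3,0]},{"xyz":[0,1.5,3],"angular":[0,0,0]},{"xyz":[-0.6,3,1.5],"angular":[0,0,-0.5]},{"xyz":[-0.7,3.5,0],"angular":[0,0,-0.5]},{"xyz":[-0.7,3.5,0],"angular":[0,0,-0.5]}]'; python3 -m handwheel '[{"xyz":[-0.7,3.5,0],"angular":[0,0,-0.5]},{"xyz":[-0.7,3.5,0],"angular":[0,0,-0.5]},{"xyz":[-0.7,3.5,0],"angular":[0,0,-0.5]},{"xyz":[-0.7,3.5,0],"angular":[0,0,-0.5]},{"xyz":[-0.7,3.5,0],"angular":[0,0,0]}]';  python3 - <<'E'
from h import *
s,R=st();print(turn(4.47), (np.array([.5368,.269,.15])-s['position'])*100)
E
```

```text
time: 8.78
position: [0.5885, -0.0091, 0.1412]
tool_rot: [-0.077, 1.586, 0.075]
ft_force: [0.1, 0.7, -4.8]
grip_width: 0.166
time: 9.2
position: [0.5463, 0.1698, 0.1331]
tool_rot: [-0.047, 1.596, 0.04]
ft_force: [1.2, 0.2, -3.6]
grip_width: 0.167
t 9.2 p [54.63 16.98 13.31] x [-0.026 -0.005 -1.   ] jaw [ 0.998  0.055 -0.026] jawdeg 3.14 F [ 1.2  0.2 -3.6] T [-0.09 -0.31 -0.02] w 1.45 q [ 0.37  0.33 -0.85  1.69  0.25  1.27 -0.48]
[ 0.32 -1.48  1.32] [-0.94567473  9.92174422  1.68647342]
```

```bash
python3 -m handwheel '[{"xyz":[-0.2,2.5,1],"angular":[0,-0.7,0.6]},{"xyz":[-0.2,2.8,0.7],"angular":[0,-0.7,0.6]},{"xyz":[-0.2,2.5,0.6],"angular":[0,-0.3,0.6]},{"xyz":[-0.2,1.5,0.2],"angular":[0,0,0]},{"xyz":[0,0,0],"angular":[0,0,0]}]';  python3 - <<'E'
from h import *
s,R=st();print(turn(4.47), (np.array([.5368,.269,.15])-s['position'])*100)
snap('wrist','w8'); im=snap('top','t8'); cv2.imwrite('pics/t8c.png',cv2.resize(im['pixels'][120:260,150:290],None,fx=4,fy=4,interpolation=cv2.INTER_CUBIC))
E
```

```text
time: 9.62
position: [0.5258, 0.2766, 0.1497]
tool_rot: [-0.084, 1.58, 0.079]
ft_force: [-0.4, 1.4, -3.4]
grip_width: 0.163
t 9.62 p [52.58 27.66 14.97] x [-0.01  -0.004 -1.   ] jaw [ 0.995  0.104 -0.011] jawdeg 5.96 F [-0.4  1.4 -3.4] T [ 0.03 -0.03 -0.02] w 1.42 q [ 0.2   0.37 -0.9   1.63  0.29  1.3  -0.64]
[ 0.21 -0.59 -1.49] [ 1.10148827 -0.7572243   0.02827012]
```

View pics/w8.png

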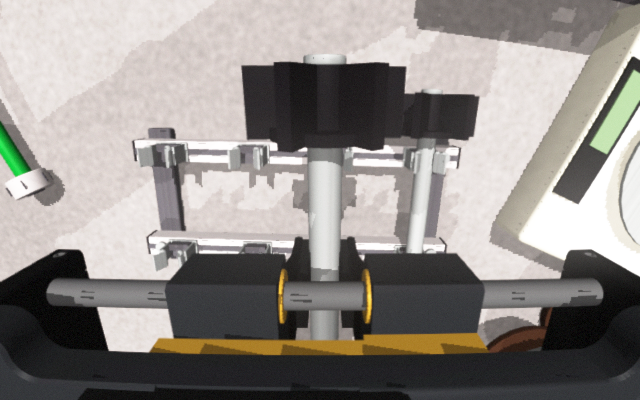

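View pics/t8c.png

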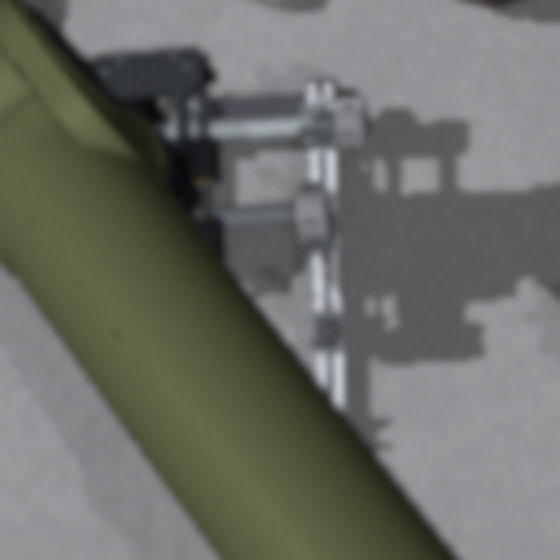

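```bash
python3 - <<'E'
from h import *
s,R=st()
im=ld('w8'); u=np.array([-.104,.995,0])
for z in (.18,.185,.19):
  H=onz(im,325,147,z); print('head junction',H.round(4),'along from tcp',(H-s['position'])@u,'-> mid',(H-s['position'])@u-.07)
t=ld('t8')
for z in (.18,.185):
  C=onz(t,150+312/4,120+214/4,z); print('coupling centre',C.round(4),(C-s['position'])@u, (C-s['position'])@u+.08)
# lateral
H=onz(im,325,147,.185); B=onz(im,325,235,.185); print(H,B)
print(proj(im,[s['position']+np.array([0,0,.035])]))
E
```

```text
t 9.72 p [52.7  27.23 14.91] x [-0.011 -0.007 -1.   ] jaw [ 0.995  0.1   -0.011] jawdeg 5.74 F [-0.6  0.  -3.5] T [-0.13 -0.15  0.01] w 1.45 q [ 0.2   0.37 -0.89  1.63  0.29  1.3  -0.64]
head junction [0.5209 0.3378 0.18  ] along from tcp 0.06577342054303806 -> mid -0.004226579456961949
head junction [0.5209 0.3384 0.185 ] along from tcp 0.06643376532541871 -> mid -0.003566234674581295
head junction [0.5209 0.3391 0.19  ] along from tcp 0.06709411010779942 -> mid -0.002905889892200586
coupling centre [0.5329 0.1893 0.18  ] -0.08315170465820054 -0.003151704658200541
coupling centre [0.5322 0.1883 0.185 ] -0.0840726666285144 -0.004072666628514396
[0.52090322 0.33841889 0.185     ] [0.52551005 0.29450698 0.185     ]
[[323.43592563 273.12479137]]
```

```bash
python3 - <<'E'
from h import *
im=ld('w8')
cv2.imwrite('pics/c9.png',cv2.resize(im['pixels'][60:270,120:480],None,fx=2.2,fy=2.2,interpolation=cv2.INTER_CUBIC))
a=onz(im,425.5,142,.052);b=onz(im,416,250,.052);print(a,b,np.degrees(np.arctan2(*(a-b)[[1,0]])))
c=b-a; print('at y=.27',a+c*(.27-a[1])/c[1])
print(proj(im,[[.5373,.263,.052],[.4593,.257,.052],[.3815,.251,.052],[.5373-.0039,.263+.05,.052],[.4593-.0039,.307,.052],[.3815-.0039,.301,.052]]))
E
```

```text
[0.60846517 0.33469212 0.052     ] [0.61956574 0.23163721 0.052     ] 96.14791290893464
at y=.27 [0.61543349 0.27       0.052     ]
[[335.37823518 210.95072394]
 [251.48868854 208.46868583]
 [169.62945934 205.99190653]
 [337.42284885 157.25412065]
 [249.26060876 154.85241684]
 [163.42144637 152.92245541]]
```

View pics/c9.png

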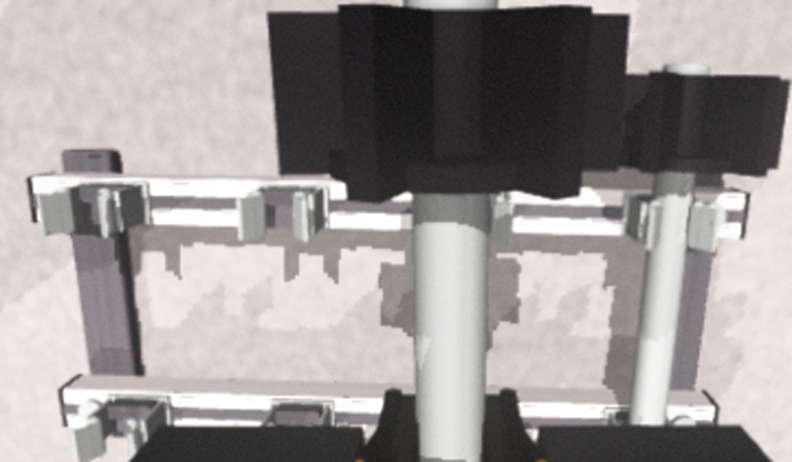

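```bash
python3 -m handwheel '[{"xyz":[0.5,-0.3,0],"angular":[0.2,-0.5,-0.7]},{"xyz":[0.5,-0.3,-1],"angular":[0.2,-0.3,-0.6]},{"xyz":[0,0,-1.5],"angular":[0,0,0]},{"xyz":[0,0,-1.5],"angular":[0,0,0]},{"xyz":[0,0,0],"angular":[0,0,0]}]';  python3 - <<'E'
from h import *
s,R=st();print(turn(4.47), (np.array([.5370,.2665,.105])-s['position'])*100)
snap('wrist','w9'); 
E
```

```text
time: 10.13
position: [0.5414, 0.2541, 0.1023]
tool_rot: [-0.054, 1.567, 0.042]
ft_force: [-1.2, -0.8, -4.6]
grip_width: 0.165
t 10.13 p [54.14 25.41 10.23] x [ 0.003 -0.007 -1.   ] jaw [0.998 0.061 0.003] jawdeg 3.51 F [-1.2 -0.8 -4.6] T [-0.13  0.03  0.  ] w 1.44 q [ 0.21  0.4  -0.86  1.68  0.33  1.21 -0.67]
[0.4  0.19 0.96] [-0.44166377  1.23908499  0.26731543]
```

View pics/w9.png

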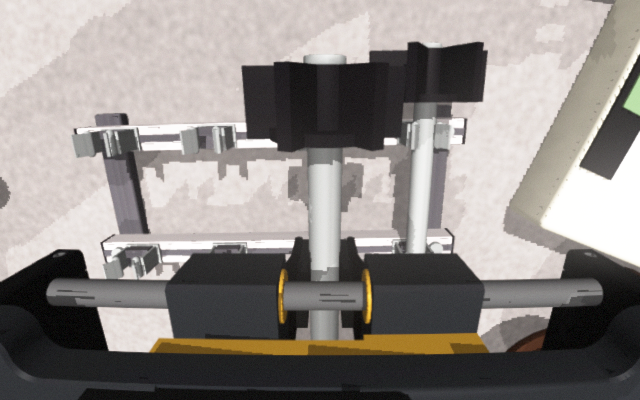

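```bash
python3 -m handwheel '[{"xyz":[-0.2,0.6,0],"angular":[0.2,0,0.5]},{"xyz":[-0.2,0.6,0],"angular":[0.2,0,0.4]},{"xyz":[0,0,0],"angular":[0,0,0]},{"xyz":[0,0,0],"angular":[0,0,0]}]';  python3 - <<'E'
from h import *
s,R=st();print(turn(4.47), (np.array([.5370,.2665,.105])-s['position'])*100)
im=snap('wrist','w10'); st()
cv2.imwrite('pics/c10.png',cv2.resize(im['pixels'][30:270,170:500],None,fx=2.4,fy=2.4,interpolation=cv2.INTER_CUBIC))
E
```

```text
time: 10.52
position: [0.54, 0.2647, 0.1046]
tool_rot: [-0.056, 1.564, 0.058]
ft_force: [1.1, 0.1, -3.9]
grip_width: 0.172
t 10.52 p [54.   26.47 10.46] x [ 0.006  0.001 -1.   ] jaw [0.997 0.072 0.006] jawdeg 4.15 F [ 1.1  0.1 -3.9] T [-0.02 -0.06  0.01] w 1.49 q [ 0.2   0.4  -0.87  1.68  0.33  1.21 -0.67]
[-0.07  0.36  0.32] [-0.29897353  0.1826171   0.03658909]
t 10.57 p [54.   26.51 10.49] x [ 0.007  0.002 -1.   ] jaw [0.997 0.073 0.007] jawdeg 4.17 F [-0.7  0.9 -5. ] T [-0.06 -0.11 -0.01] w 1.48 q [ 0.2   0.4  -0.87  1.68  0.33  1.21 -0.67]
```

View pics/c10.png

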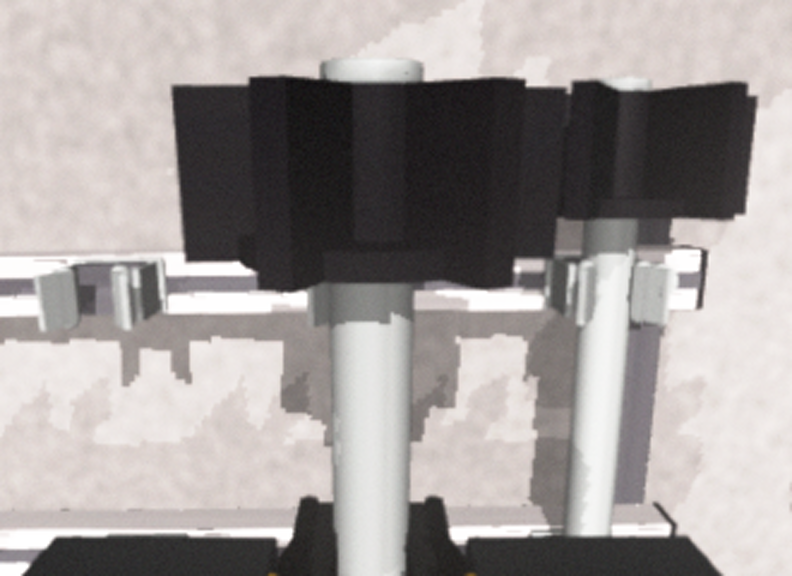

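```bash
python3 -m handwheel '[{"xyz":[-0.2,0.1,-0.3],"angular":[0,0.3,0.2]},{"xyz":[-0.15,0,-1],"angular":[0,0.1,0]},{"xyz":[0,0,-1],"angular":[0,0,0]},{"xyz":[0,0,-0.7],"angular":[0,0,0]},{"xyz":[0,0,0],"angular":[0,0,0]}]';  python3 - <<'E'
from h import *
s,R=st();print(turn(4.47), (np.array([.5370,.2665,.05])-s['position'])*100)
im=snap('wrist','w11'); st()
cv2.imwrite('pics/c11.png',cv2.resize(im['pixels'][30:270,170:500],None,fx=2.4,fy=2.4,interpolation=cv2.INTER_CUBIC))
E
```

```text
time: 10.98
position: [0.5365, 0.267, 0.0732]
tool_rot: [-0.059, 1.568, 0.063]
ft_force: [0.1, -0.0, -3.7]
grip_width: 0.165
t 10.98 p [53.65 26.7   7.32] x [ 0.001  0.002 -1.   ] jaw [0.997 0.077 0.002] jawdeg 4.44 F [ 0.1 -0.  -3.7] T [-0.07 -0.06 -0.  ] w 1.43 q [ 0.18  0.44 -0.85  1.71  0.35  1.16 -0.69]
[-0.12  0.09  0.03] [ 0.04731974 -0.04839811 -2.3161445 ]
t 11.03 p [53.66 26.71  7.36] x [ 0.002  0.002 -1.   ] jaw [0.997 0.078 0.002] jawdeg 4.45 F [-0.   1.  -3.8] T [-0.1  -0.07 -0.01] w 1.44 q [ 0.18  0.44 -0.85  1.71  0.35  1.16 -0.69]
```

View pics/c11.png

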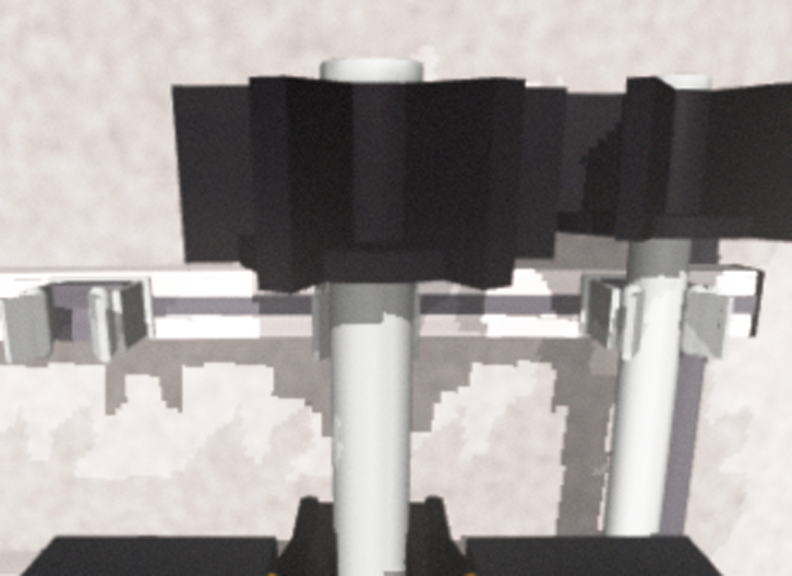

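```bash
python3 -m handwheel '[{"xyz":[0,0,-1],"angular":[0,0,0]},{"xyz":[0,0,-1],"angular":[0,0,0]},{"xyz":[0,0,-1],"angular":[0,0,0]},{"xyz":[0,0,-0.5],"angular":[0,0,0]},{"xyz":[0,0,0],"angular":[0,0,0]}]';  python3 - <<'E'
from h import *
s,R=st();print(turn(4.47), (np.array([.5370,.2665,.03])-s['position'])*100)
im=snap('wrist','w12'); st()
cv2.imwrite('pics/c12.png',cv2.resize(im['pixels'][30:270,170:500],None,fx=2.4,fy=2.4,interpolation=cv2.INTER_CUBIC))
E
```

```text
time: 11.45
position: [0.5363, 0.267, 0.0347]
tool_rot: [-0.059, 1.569, 0.062]
ft_force: [-1.9, -0.4, -2.7]
grip_width: 0.165
t 11.45 p [53.63 26.7   3.47] x [ 0.001  0.002 -1.   ] jaw [0.997 0.077 0.001] jawdeg 4.42 F [-1.9 -0.4 -2.7] T [-0.13  0.08 -0.03] w 1.43 q [ 0.16  0.48 -0.83  1.74  0.39  1.09 -0.72]
[-0.13  0.04  0.05] [ 0.06870444 -0.04650724 -0.46712499]
t 11.5 p [53.63 26.7   3.49] x [ 0.001  0.002 -1.   ] jaw [0.997 0.077 0.001] jawdeg 4.42 F [-1.4 -0.5 -3.9] T [-0.13  0.09 -0.08] w 1.4 q [ 0.16  0.48 -0.83  1.74  0.39  1.09 -0.72]
```

View pics/c12.png

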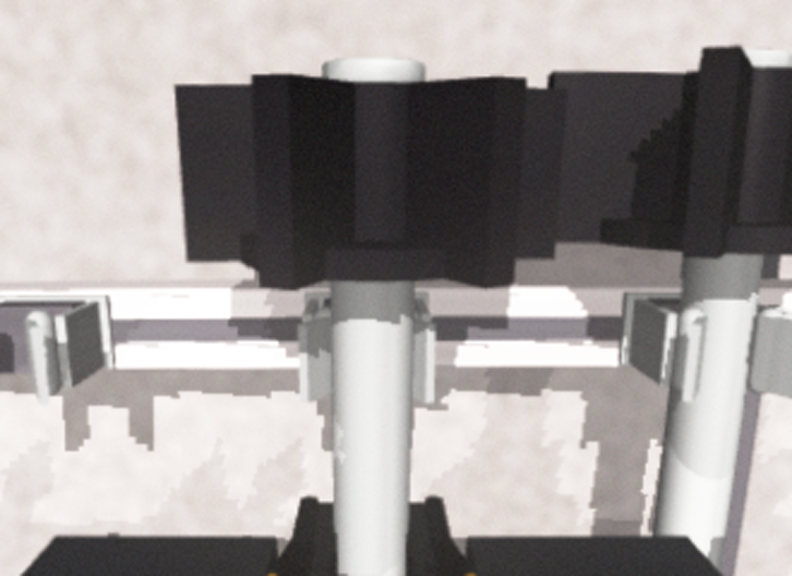

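```bash
python3 -m handwheel '[{"xyz":[-0.1,0,-0.4],"angular":[0,0,0]},{"xyz":[0,0,-0.5],"angular":[0,0,0]},{"xyz":[0,0,-0.5],"angular":[0,0,0]}]'; python3 -m handwheel '[{"xyz":[0,0,-0.5],"angular":[0,0,0]},{"xyz":[0,0,-0.5],"angular":[0,0,0]}]';  python3 - <<'E'
from h import *
s,R=st();print(turn(4.47), (np.array([.5370,.2665,.017])-s['position'])*100)
E
```

```text
time: 11.75
position: [0.5364, 0.2681, 0.0242]
tool_rot: [-0.06, 1.566, 0.063]
ft_force: [-4.8, -1.7, 2.9]
grip_width: 0.166
time: 11.92
position: [0.5362, 0.2692, 0.0163]
tool_rot: [-0.061, 1.565, 0.063]
ft_force: [-13.9, -7.4, 37.9]
grip_width: 0.166
t 11.92 p [53.62 26.92  1.63] x [ 0.005  0.002 -1.   ] jaw [0.997 0.079 0.005] jawdeg 4.53 F [-13.9  -7.4  37.9] T [-2.04  3.05 -0.02] w 1.44 q [ 0.15  0.5  -0.82  1.76  0.41  1.06 -0.73]
[-0.09  0.27 -0.06] [ 0.0782265  -0.26965955  0.06968298]
```

```bash
python3 -m handwheel '[{"xyz":[0,0,0],"angular":[0,0,0]},{"xyz":[0,0,0],"angular":[0,0,0]}]'; python3 - <<'E'
from h import *
s,R=st()
im=snap('wrist','w13'); st()
cv2.imwrite('pics/c13.png',cv2.resize(im['pixels'][30:270,170:500],None,fx=2.4,fy=2.4,interpolation=cv2.INTER_CUBIC))
im=snap('side','s13');x,y=200,260
cv2.imwrite('pics/s13c.png',cv2.resize(im['pixels'][y-60:y+70,x-80:x+100],None,fx=4.2,fy=4.2,interpolation=cv2.INTER_CUBIC))
E
```

```text
time: 12.08
position: [0.5363, 0.2692, 0.0167]
tool_rot: [-0.062, 1.564, 0.063]
ft_force: [-1.4, 0.5, -2.4]
grip_width: 0.164
t 12.08 p [53.63 26.92  1.67] x [ 0.006  0.001 -1.   ] jaw [0.997 0.079 0.006] jawdeg 4.55 F [-1.4  0.5 -2.4] T [-0.41  0.25  0.  ] w 1.43 q [ 0.15  0.5  -0.82  1.76  0.41  1.06 -0.73]
t 12.13 p [53.63 26.92  1.67] x [ 0.006  0.001 -1.   ] jaw [0.997 0.079 0.006] jawdeg 4.56 F [-1.6 -0.9  0.6] T [-0.48  0.33 -0.01] w 1.46 q [ 0.15  0.5  -0.82  1.76  0.41  1.06 -0.73]
```

View pics/c13.png

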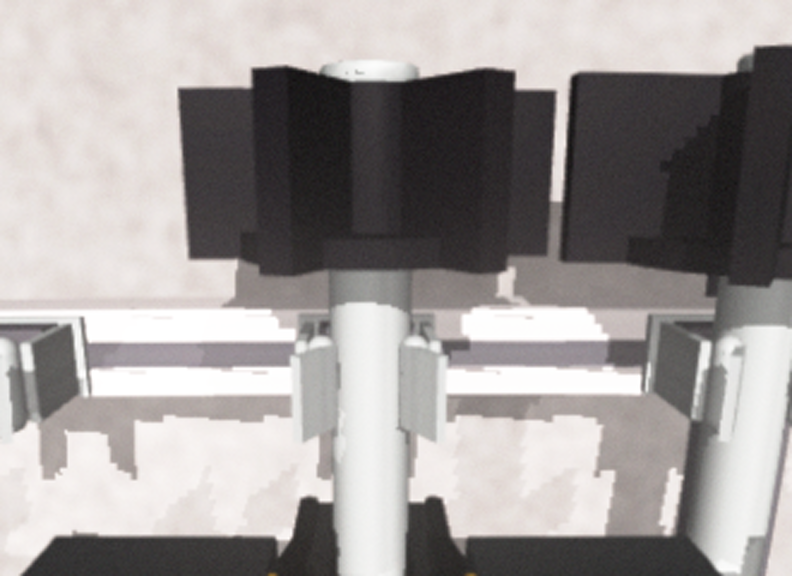

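View pics/s13c.png

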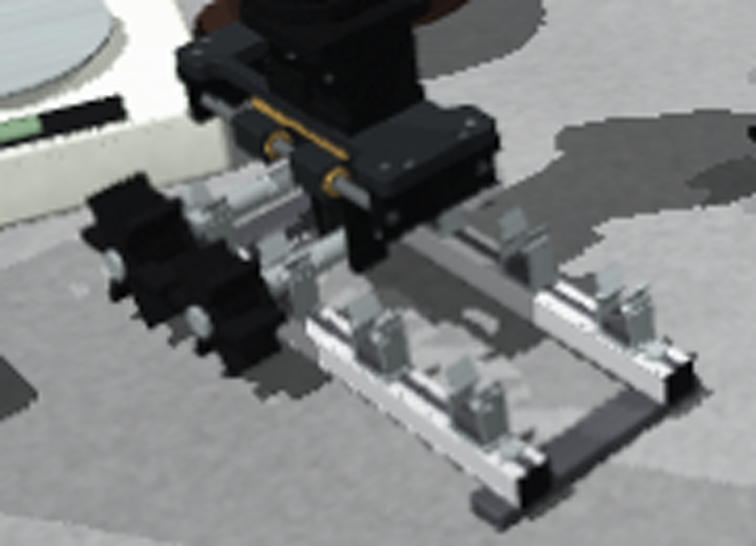

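```bash
python3 -m handwheel '[{"xyz":[0,0,0],"angular":[0,0,0]},{"xyz":[0,0,0],"angular":[0,0,0]},{"xyz":[0,0,0],"angular":[0,0,0]},{"xyz":[0,0,0],"angular":[0,0,0]}]' 4.5; python3 -c "
from h import *
st()";  python3 -m handwheel '[{"xyz":[0,0,1],"angular":[0,0,0]},{"xyz":[0,0,2],"angular":[0,0,0]},{"xyz":[0,0,3],"angular":[0,0,0]},{"xyz":[0,0,3],"angular":[0,0,0]},{"xyz":[0,-3,3],"angular":[0,0,0]}]'; python3 -m handwheel '[{"xyz":[-0.5,-3.5,2],"angular":[0,0,0]},{"xyz":[-1,-3.5,2],"angular":[0,0,0.5]},{"xyz":[-1,-3.5,1],"angular":[0,0,0.5]},{"xyz":[0,-2,0],"angular":[0,0,0]}]';python3 - <<'E'
from h import *
st();im=snap('wrist','w14'); 
cv2.imwrite('pics/c14.png',cv2.resize(im['pixels'][0:270,200:520],None,fx=2.2,fy=2.2,interpolation=cv2.INTER_CUBIC))
im=snap('side','s14');x,y=200,260
cv2.imwrite('pics/s14c.png',cv2.resize(im['pixels'][y-60:y+70,x-80:x+100],None,fx=4.2,fy=4.2,interpolation=cv2.INTER_CUBIC))
E
```

```text
time: 12.52
position: [0.5392, 0.2707, 0.0177]
tool_rot: [-0.058, 1.559, 0.065]
ft_force: [0.5, -0.5, 0.4]
grip_width: 0.385
t 12.52 p [53.92 27.07  1.77] x [ 0.011  0.005 -1.   ] jaw [0.997 0.079 0.011] jawdeg 4.5 F [ 0.5 -0.5  0.4] T [-0.02 -0.03 -0.05] w 3.35 q [ 0.15  0.5  -0.82  1.75  0.41  1.06 -0.73]
time: 12.93
position: [0.5339, 0.2464, 0.1372]
tool_rot: [-0.062, 1.568, 0.075]
ft_force: [-0.1, -0.1, 0.4]
grip_width: 0.515
time: 13.27
position: [0.5121, 0.1222, 0.1999]
tool_rot: [-0.08, 1.551, 0.099]
ft_force: [0.6, -0.4, -0.8]
grip_width: 0.515
t 13.27 p [51.21 12.22 19.99] x [ 0.017  0.013 -1.   ] jaw [0.993 0.114 0.018] jawdeg 6.52 F [ 0.6 -0.4 -0.8] T [-0.04 -0.12 -0.05] w 4.48 q [ 0.57  0.1  -0.89  1.75  0.08  1.31 -0.23]
```

View pics/c14.png

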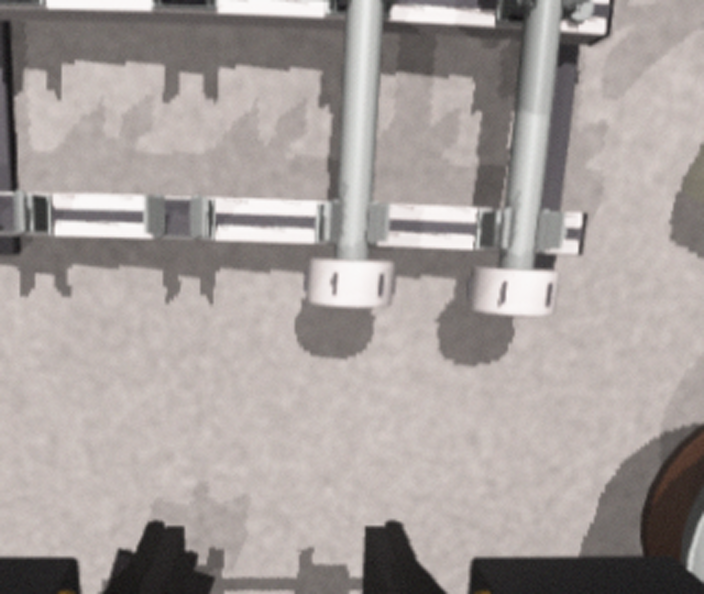

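View pics/s14c.png

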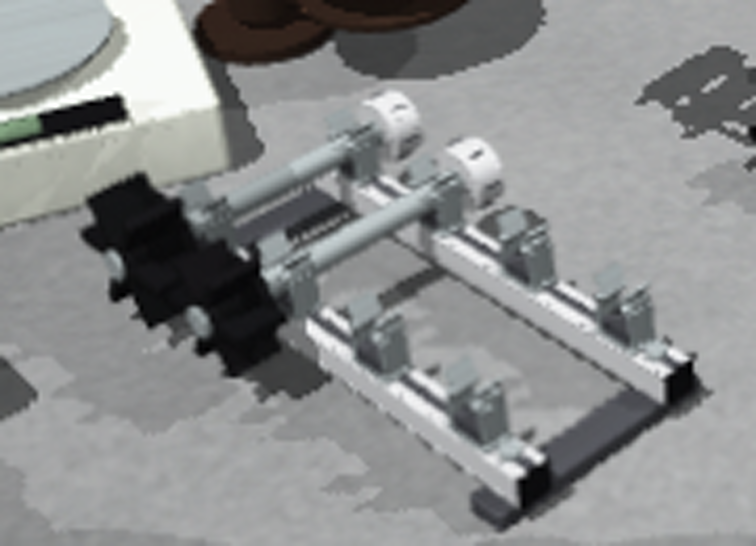

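```bash
python3 -m handwheel '[{"xyz":[-0.9,-2.5,0],"angular":[0,0.5,-3]},{"xyz":[-1,-3.2,-1],"angular":[0.2,0.5,-3]},{"xyz":[-1,-3.2,-1],"angular":[0.2,0,-3]},{"xyz":[-1,-3.2,-1],"angular":[0.2,0,-3]},{"xyz":[-1,-3.2,-1],"angular":[0.2,0,-3]}]'; python3 -m handwheel '[{"xyz":[-0.8,-2.5,-1],"angular":[0,0,-3]},{"xyz":[-0.4,-1,0],"angular":[0,0,0]},{"xyz":[0,0,0],"angular":[0,0,0]}]';python3 - <<'E'
from h import *
s,R=st();im=snap('wrist','w15');st(); print(turn(-11.2),(np.array([.4470,-.0715,.12])-s['position'])*100) 
E
```

```text
time: 13.78
position: [0.4668, -0.0229, 0.1635]
tool_rot: [0.138, 1.552, -0.087]
ft_force: [1.3, -0.2, -0.6]
grip_width: 0.518
time: 14.03
position: [0.4518, -0.0637, 0.1516]
tool_rot: [0.186, 1.55, -0.139]
ft_force: [-0.5, 0.1, 0.2]
grip_width: 0.519
t 14.03 p [45.18 -6.37 15.16] x [ 0.017  0.028 -0.999] jaw [ 0.979 -0.206  0.011] jawdeg -11.88 F [-0.5  0.1  0.2] T [ 0.02 -0.03 -0.01] w 4.52 q [ 0.82 -0.06 -0.68  1.96 -0.07  1.21 -0.04]
t 14.08 p [45.21 -6.25 15.16] x [ 0.017  0.029 -0.999] jaw [ 0.979 -0.205  0.011] jawdeg -11.81 F [ 0.1 -0.1  0.1] T [-0.08 -0.05  0.01] w 4.52 q [ 0.82 -0.06 -0.68  1.96 -0.07  1.21 -0.04]
[-1.65  0.98  0.6 ] [-0.48160754 -0.77875557 -3.16495056]
```

View pics/w15.png

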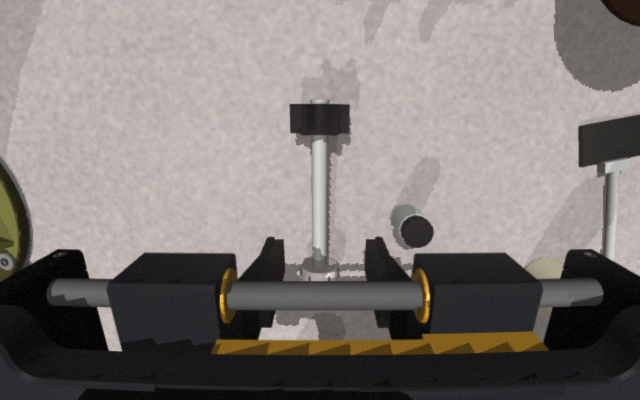

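```bash
python3 - <<'E'
from h import *
im=ld('w15')
shaft(im,(320,135),(320.5,259),.0254,.0206)
E
```

```text
head [ 0.4614 -0.008   0.0254] coup [ 0.4342 -0.1372  0.0206] len 0.1321 mid [ 0.4478 -0.0726  0.023 ] dir 78.14
```

```bash
python3 -m handwheel '[{"xyz":[-0.2,-0.5,0],"angular":[-1,0.6,0.4]},{"xyz":[-0.2,-0.4,-1.5],"angular":[-0.6,0.4,0.2]},{"xyz":[0,0,-2.5],"angular":[0,0,0]},{"xyz":[0,0,-2.5],"angular":[0,0,0]},{"xyz":[0,0,-2],"angular":[0,0,0]}]'; python3 -m handwheel '[{"xyz":[0,0,0],"angular":[0,0,0]}]'; python3 - <<'E'
from h import *
s,R=st();im=snap('wrist','w16');st(); print(turn(-11.7),(np.array([.4480,-.0715,-.012])-s['position'])*100) 
E
```

```text
time: 14.5
position: [0.4579, -0.0638, 0.0717]
tool_rot: [0.136, 1.551, -0.143]
ft_force: [0.4, 0.1, -0.1]
grip_width: 0.514
time: 14.58
position: [0.4561, -0.0611, 0.0688]
tool_rot: [0.134, 1.557, -0.139]
ft_force: [-0.8, 1.3, 0.1]
grip_width: 0.517
t 14.58 p [45.61 -6.11  6.88] x [ 0.01  -0.004 -1.   ] jaw [ 0.985 -0.173  0.01 ] jawdeg -9.97 F [-0.8  1.3  0.1] T [ 0.05 -0.03  0.01] w 4.5 q [ 0.78  0.06 -0.72  2.05  0.05  1.04 -0.13]
t 14.63 p [45.74 -6.09  7.06] x [ 0.012 -0.004 -1.   ] jaw [ 0.985 -0.173  0.012] jawdeg -9.94 F [-0.3  1.   0.9] T [ 0.06 -0.09 -0.03] w 4.51 q [ 0.78  0.06 -0.72  2.05  0.05  1.04 -0.13]
[ 0.22  0.68 -1.76] [-0.81384434 -1.0414178  -8.08466445]
```

View pics/w16.png

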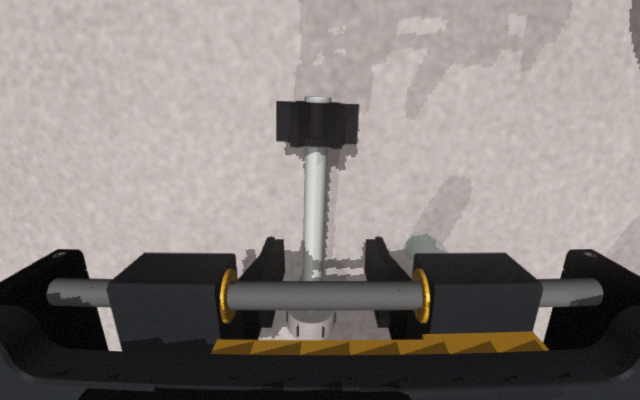

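```bash
python3 -m handwheel '[{"xyz":[-0.4,-0.5,0],"angular":[0.1,0.4,-0.9]},{"xyz":[-0.4,-0.5,-1],"angular":[0.1,0.3,-0.9]},{"xyz":[0,0,-1.5],"angular":[0,0,0]},{"xyz":[0,0,-1.5],"angular":[0,0,0]},{"xyz":[0,0,0],"angular":[0,0,0]}]';  python3 - <<'E'
from h import *
s,R=st();print(turn(-11.7),(np.array([.4480,-.0715,-.012])-s['position'])*100) 
E
```

```text
time: 15.05
position: [0.4549, -0.0712, 0.0352]
tool_rot: [0.158, 1.556, -0.163]
ft_force: [-1.1, -0.2, -0.8]
grip_width: 0.517
t 15.05 p [45.49 -7.12  3.52] x [ 0.009 -0.004 -1.   ] jaw [ 0.979 -0.204  0.01 ] jawdeg -11.74 F [-1.1 -0.2 -0.8] T [ 0.   -0.01  0.01] w 4.5 q [ 0.78  0.11 -0.71  2.08  0.09  0.97 -0.18]
[0.25 0.51 0.04] [-0.68860916 -0.03475384 -4.71612262]
```

```bash
python3 -m handwheel '[{"xyz":[-0.6,0,-0.3],"angular":[0.1,0.4,0]},{"xyz":[-0.3,0,-1.5],"angular":[0,0.2,0]},{"xyz":[-0.2,0,-1.5],"angular":[0,0.2,0]},{"xyz":[0,0,-1],"angular":[0,0,0]},{"xyz":[0,0,0],"angular":[0,0,0]}]';  python3 - <<'E'
from h import *
s,R=st();print(turn(-11.7),(np.array([.4480,-.0715,-.012])-s['position'])*100);im=snap('wrist','w17') 
E
```

```text
time: 15.47
position: [0.4462, -0.0738, -0.0047]
tool_rot: [0.159, 1.564, -0.169]
ft_force: [-0.1, -0.4, 0.8]
grip_width: 0.517
t 15.47 p [44.62 -7.38 -0.47] x [ 0.    -0.006 -1.   ] jaw [ 0.978 -0.207  0.001] jawdeg -11.96 F [-0.1 -0.4  0.8] T [-0.07 -0.03 -0.02] w 4.5 q [ 0.76  0.17 -0.7   2.12  0.15  0.89 -0.23]
[0.36 0.01 0.26] [ 0.18296734  0.2340809  -0.72801696]
```

View pics/w17.png

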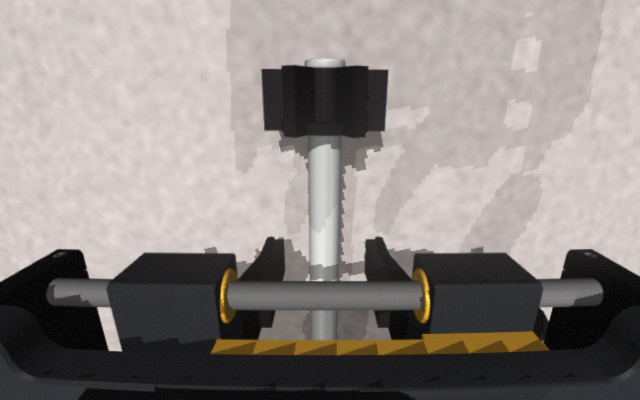

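Centred. Lower the last bit and close.

```bash
python3 -m handwheel '[{"xyz":[0.1,0.2,-0.7],"angular":[0.2,0,0]},{"xyz":[0,0,-0.1],"angular":[0,0,0]},{"xyz":[0,0,0],"angular":[0,0,0]},{"xyz":[0,0,0],"angular":[0,0,0]},{"xyz":[0,0,0],"angular":[0,0,0]}]' 0 60;python3 -m handwheel '[{"xyz":[0,0,0],"angular":[0,0,0]},{"xyz":[0,0,0],"angular":[0,0,0]},{"xyz":[0,0,0],"angular":[0,0,0]}]'; python3 - <<'E'
from h import *
s,R=st()
E
```

```text
time: 15.93
position: [0.45, -0.0722, -0.0099]
tool_rot: [0.161, 1.56, -0.167]
ft_force: [-1.6, -0.8, 1.5]
grip_width: 0.225
time: 16.18
position: [0.4499, -0.0723, -0.0097]
tool_rot: [0.161, 1.56, -0.167]
ft_force: [0.3, 0.5, -2.6]
grip_width: 0.163
t 16.18 p [44.99 -7.23 -0.97] x [ 0.005 -0.004 -1.   ] jaw [ 0.978 -0.208  0.005] jawdeg -11.99 F [ 0.3  0.5 -2.6] T [ 0.05 -0.12  0.01] w 1.42 q [ 0.76  0.19 -0.69  2.12  0.16  0.88 -0.24]
```

```bash
python3 -m handwheel '[{"xyz":[0,0,1],"angular":[0,0,0]},{"xyz":[0,0,3],"angular":[0,0,0]},{"xyz":[0,0.5,4],"angular":[0,0,0.5]},{"xyz":[0.2,1.5,3.7],"angular":[0,0,1]},{"xyz":[0.3,2.5,2.5],"angular":[0,0,1.5]}]'; python3 -m handwheel '[{"xyz":[0.3,3.3,1],"angular":[0,0,1.5]},{"xyz":[0.3,3.3,0],"angular":[0,0,1.5]},{"xyz":[0.3,3.3,0],"angular":[0,0,1.5]},{"xyz":[0.3,3.3,0],"angular":[0,0,1.5]},{"xyz":[0.3,3.3,0],"angular":[0,0,1.5]}]'; python3 - <<'E'
from h import *
s,R=st();print(turn(4.47),(np.array([.4590,.261,.14])-s['position'])*100)
E
```

```text
time: 16.6
position: [0.4448, -0.0287, 0.1313]
tool_rot: [0.127, 1.581, -0.127]
ft_force: [1.2, -0.9, -5.4]
grip_width: 0.165
time: 17.02
position: [0.4637, 0.1392, 0.1526]
tool_rot: [0.019, 1.567, -0.032]
ft_force: [0.9, 0.5, -4.7]
grip_width: 0.17
t 17.02 p [46.37 13.92 15.26] x [ 0.004 -0.008 -1.   ] jaw [ 0.999 -0.033  0.004] jawdeg -1.88 F [ 0.9  0.5 -4.7] T [-0.01 -0.17  0.  ] w 1.48 q [ 0.59  0.04 -0.95  1.89  0.05  1.23 -0.41]
[0.46 0.23 6.35] [-0.46641067 12.17901464 -1.25707639]
```

```bash
python3 -m handwheel '[{"xyz":[0,3.2,0],"angular":[0.1,0,1.6]},{"xyz":[0,3,-0.3],"angular":[0.1,0,1.6]},{"xyz":[-0.2,2.6,-0.3],"angular":[0.1,0,1.5]},{"xyz":[-0.2,1.5,-0.3],"angular":[0.1,0,1]},{"xyz":[0,0,0],"angular":[0,0,0]}]'; python3 - <<'E'
from h import *
s,R=st();print(turn(4.47),(np.array([.4590,.261,.14])-s['position'])*100)
im=snap('wrist','w18')
cv2.imwrite('pics/c18.png',cv2.resize(im['pixels'][30:270,120:450],None,fx=2.4,fy=2.4,interpolation=cv2.INTER_CUBIC))
u=np.cross(R[:,0],R[:,2]);u=u if u[1]>0 else -u
for (a,b) in [(325,144)]:
  for z in (.17,.175):
    H=onz(im,a,b,z);print(H,(H-s['position'])@u-.07)
E
```

```text
time: 17.43
position: [0.4556, 0.2565, 0.1466]
tool_rot: [-0.063, 1.563, 0.07]
ft_force: [-0.3, 0.5, -2.6]
grip_width: 0.169
t 17.43 p [45.56 25.65 14.66] x [ 0.006  0.005 -1.   ] jaw [0.996 0.085 0.007] jawdeg 4.85 F [-0.3  0.5 -2.6] T [ 0.   -0.01  0.01] w 1.47 q [ 0.4   0.19 -1.04  1.81  0.17  1.23 -0.61]
[-0.27  0.36 -0.38] [ 0.34232465  0.45045482 -0.65940972]
[0.45136225 0.31812893 0.17      ] -0.008133612510569196
[0.45127253 0.31870215 0.175     ] -0.007533961065772109
```

View pics/c18.png

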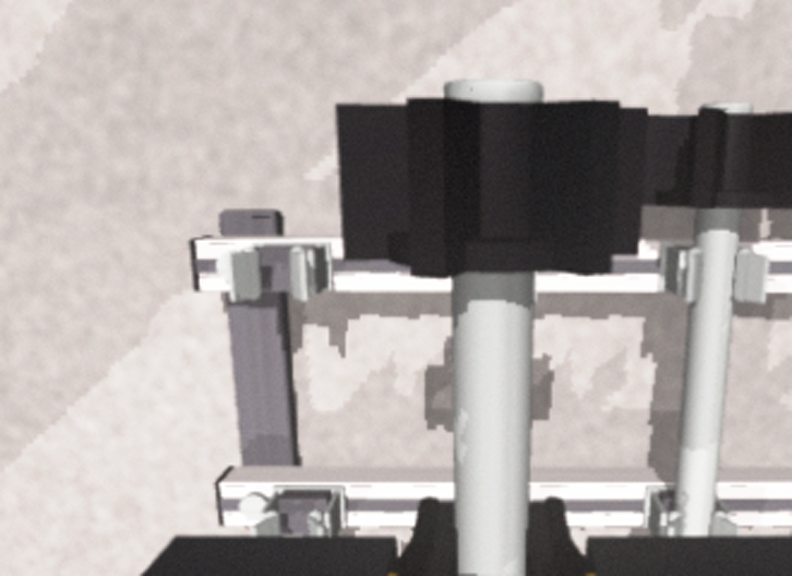

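```bash
python3 -m handwheel '[{"xyz":[0.3,0.5,-0.5],"angular":[-0.2,0.3,-0.4]},{"xyz":[0,0,-1.5],"angular":[0,0.1,0]},{"xyz":[0,0,-2],"angular":[0,0,0]},{"xyz":[0,0,-1.5],"angular":[0,0,0]},{"xyz":[0,0,0],"angular":[0,0,0]}]'; python3 - <<'E'
from h import *
s,R=st();print(turn(4.47),(np.array([.4587,.262,.07])-s['position'])*100)
E
```

```text
time: 17.9
position: [0.4604, 0.2524, 0.0888]
tool_rot: [-0.06, 1.57, 0.049]
ft_force: [-0.1, -1.0, -4.2]
grip_width: 0.171
t 17.9 p [46.04 25.24  8.88] x [ 0.001 -0.007 -1.   ] jaw [0.998 0.069 0.   ] jawdeg 3.97 F [-0.1 -1.  -4.2] T [-0.05 -0.03  0.01] w 1.49 q [ 0.34  0.28 -1.01  1.87  0.27  1.14 -0.7 ]
[0.42 0.04 0.5 ] [-0.17143467  0.95558342 -1.8814689 ]
```

```bash
python3 -m handwheel '[{"xyz":[-0.1,0.5,0],"angular":[0.2,0,0.3]},{"xyz":[-0.1,0.5,-0.5],"angular":[0.2,0,0.2]},{"xyz":[0,0.1,-0.8],"angular":[0,0,0]},{"xyz":[0,0,-0.7],"angular":[0,0,0]},{"xyz":[0,0,0],"angular":[0,0,0]}]'; python3 - <<'E'
from h import *
s,R=st();print(turn(4.47),(np.array([.4587,.262,.07])-s['position'])*100)
im=snap('wrist','w19')
cv2.imwrite('pics/c19.png',cv2.resize(im['pixels'][30:270,120:450],None,fx=2.4,fy=2.4,interpolation=cv2.INTER_CUBIC))
E
```

```text
time: 18.32
position: [0.4596, 0.2603, 0.0676]
tool_rot: [-0.059, 1.569, 0.056]
ft_force: [0.4, -0.3, -3.2]
grip_width: 0.163
t 18.32 p [45.96 26.03  6.76] x [ 0.002 -0.002 -1.   ] jaw [0.997 0.073 0.001] jawdeg 4.19 F [ 0.4 -0.3 -3.2] T [-0.14 -0.07  0.06] w 1.42 q [ 0.31  0.32 -0.99  1.88  0.3   1.1  -0.73]
[0.12 0.09 0.28] [-0.08824354  0.16913882  0.24264684]
```

View pics/c19.png

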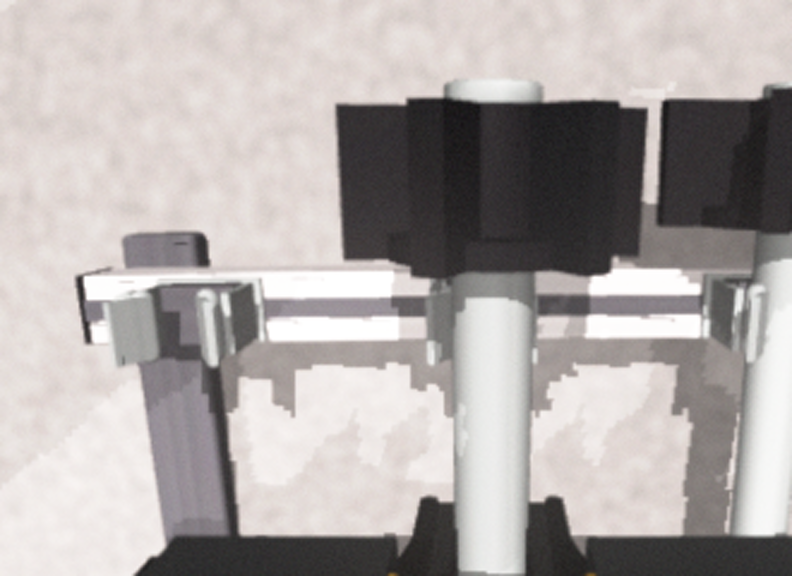

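```bash
python3 -m handwheel '[{"xyz":[-0.2,0.2,-0.5],"angular":[0,0.1,0.2]},{"xyz":[0,0,-1],"angular":[0,0,0]},{"xyz":[0,0,-1],"angular":[0,0,0]},{"xyz":[0,0,-0.5],"angular":[0,0,0]},{"xyz":[0,0,0],"angular":[0,0,0]}]'; python3 - <<'E'
from h import *
s,R=st();print(turn(4.47),(np.array([.4580,.262,.035])-s['position'])*100)
im=snap('wrist','w20')
cv2.imwrite('pics/c20.png',cv2.resize(im['pixels'][30:270,120:450],None,fx=2.4,fy=2.4,interpolation=cv2.INTER_CUBIC))
E
```

```text
time: 18.78
position: [0.4583, 0.2633, 0.0359]
tool_rot: [-0.062, 1.568, 0.06]
ft_force: [-0.7, -0.1, -3.6]
grip_width: 0.167
t 18.78 p [45.83 26.33  3.59] x [ 0.002 -0.001 -1.   ] jaw [0.997 0.077 0.002] jawdeg 4.43 F [-0.7 -0.1 -3.6] T [-0.04 -0.03 -0.04] w 1.45 q [ 0.27  0.36 -0.97  1.91  0.35  1.05 -0.77]
[0.07 0.11 0.04] [-0.03265177 -0.12543304 -0.09492569]
```

View pics/c20.png

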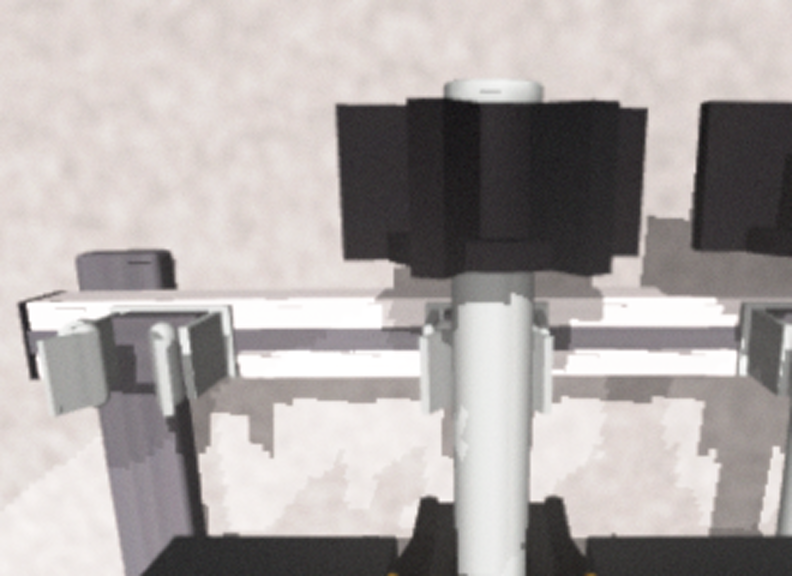

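```bash
python3 -m handwheel '[{"xyz":[-0.1,0,-0.4],"angular":[0,0,0]},{"xyz":[0,0,-0.5],"angular":[0,0,0]},{"xyz":[0,0,-0.5],"angular":[0,0,0]},{"xyz":[0,0,-0.5],"angular":[0,0,0]}]'; python3 -m handwheel '[{"xyz":[0,0,-0.4],"angular":[0,0,0]}]';  python3 - <<'E'
from h import *
s,R=st()
E
```

```text
time: 19.17
position: [0.458, 0.265, 0.0199]
tool_rot: [-0.063, 1.566, 0.06]
ft_force: [-3.1, -0.0, 0.4]
grip_width: 0.165
time: 19.25
position: [0.4581, 0.2653, 0.0179]
tool_rot: [-0.065, 1.566, 0.059]
ft_force: [-13.5, -10.6, 48.5]
grip_width: 0.17
t 19.25 p [45.81 26.53  1.79] x [ 0.004 -0.004 -1.   ] jaw [0.997 0.079 0.004] jawdeg 4.52 F [-13.5 -10.6  48.5] T [-2.64  3.08  0.07] w 1.48 q [ 0.25  0.39 -0.95  1.92  0.38  1.02 -0.79]
```

```bash
python3 -m handwheel '[{"xyz":[0,0,0],"angular":[0,0,0]},{"xyz":[0,0,0],"angular":[0,0,0]}]'; python3 - <<'E'
from h import *
s,R=st()
im=snap('wrist','w21')
cv2.imwrite('pics/c21.png',cv2.resize(im['pixels'][30:270,120:450],None,fx=2.4,fy=2.4,interpolation=cv2.INTER_CUBIC))
E
```

```text
time: 19.42
position: [0.4581, 0.2651, 0.0186]
tool_rot: [-0.067, 1.565, 0.058]
ft_force: [-1.1, 0.1, -2.3]
grip_width: 0.167
t 19.42 p [45.81 26.51  1.86] x [ 0.005 -0.006 -1.   ] jaw [0.997 0.08  0.005] jawdeg 4.58 F [-1.1  0.1 -2.3] T [-0.28  0.15  0.05] w 1.45 q [ 0.25  0.39 -0.95  1.92  0.38  1.02 -0.79]
```

View pics/c21.png

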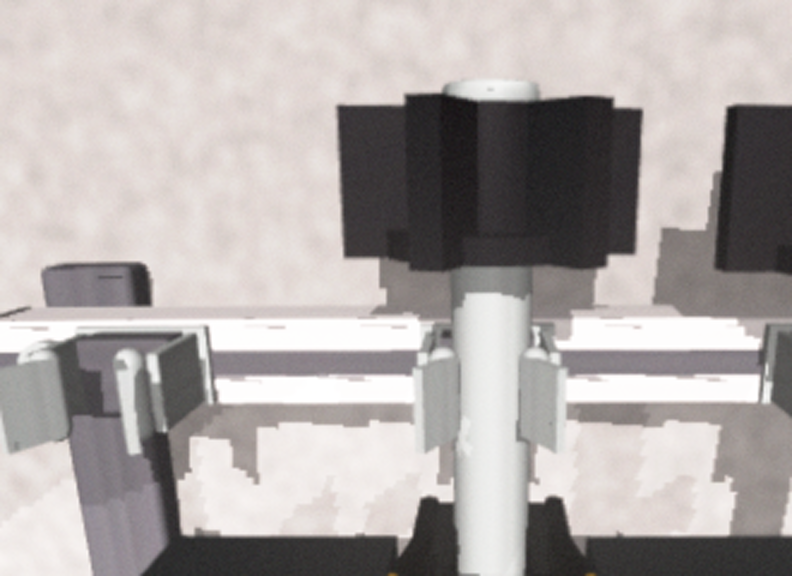

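Snapped in at the head clip. Release and look at the other clip.

```bash
python3 -m handwheel '[{"xyz":[0,0,0],"angular":[0,0,0]},{"xyz":[0,0,0],"angular":[0,0,0]},{"xyz":[0,0,0],"angular":[0,0,0]},{"xyz":[0,0,0],"angular":[0,0,0]}]' 4.5; python3 -m handwheel '[{"xyz":[-0.1,0,1],"angular":[0,0,0]},{"xyz":[0,0,2],"angular":[0,0.3,0]},{"xyz":[0,0,3],"angular":[0,0,0]},{"xyz":[0,0,3],"angular":[0,0,0]},{"xyz":[0.5,-3,3],"angular":[0,0,0]}]'; python3 -m handwheel '[{"xyz":[0.6,-3.5,2],"angular":[0,0,-1]},{"xyz":[0.6,-3.5,1],"angular":[0,0,-1]},{"xyz":[0.6,-3.5,1],"angular":[0,0,-1]},{"xyz":[0.4,-2,0],"angular":[0,0,0]}]';python3 - <<'E'
from h import *
st();im=snap('wrist','w22'); 
cv2.imwrite('pics/c22.png',cv2.resize(im['pixels'][0:270,200:540],None,fx=2.2,fy=2.2,interpolation=cv2.INTER_CUBIC))
im=snap('side','s22');x,y=200,260
cv2.imwrite('pics/s22c.png',cv2.resize(im['pixels'][y-60:y+70,x-80:x+100],None,fx=4.2,fy=4.2,interpolation=cv2.INTER_CUBIC))
E
```

```text
time: 19.8
position: [0.4601, 0.2661, 0.0186]
tool_rot: [-0.064, 1.562, 0.06]
ft_force: [0.1, -0.2, 0.0]
grip_width: 0.385
time: 20.22
position: [0.4573, 0.2413, 0.1381]
tool_rot: [-0.068, 1.578, 0.071]
ft_force: [1.5, -0.4, 1.5]
grip_width: 0.517
time: 20.55
position: [0.4832, 0.1167, 0.1902]
tool_rot: [-0.032, 1.562, 0.037]
ft_force: [0.3, 0.0, -0.9]
grip_width: 0.517
t 20.55 p [48.32 11.67 19.02] x [ 0.008  0.004 -1.   ] jaw [0.999 0.044 0.008] jawdeg 2.5 F [ 0.3  0.  -0.9] T [-0.05 -0.17 -0.02] w 4.49 q [ 0.67  0.04 -0.97  1.81  0.03  1.3  -0.26]
```

View pics/c22.png

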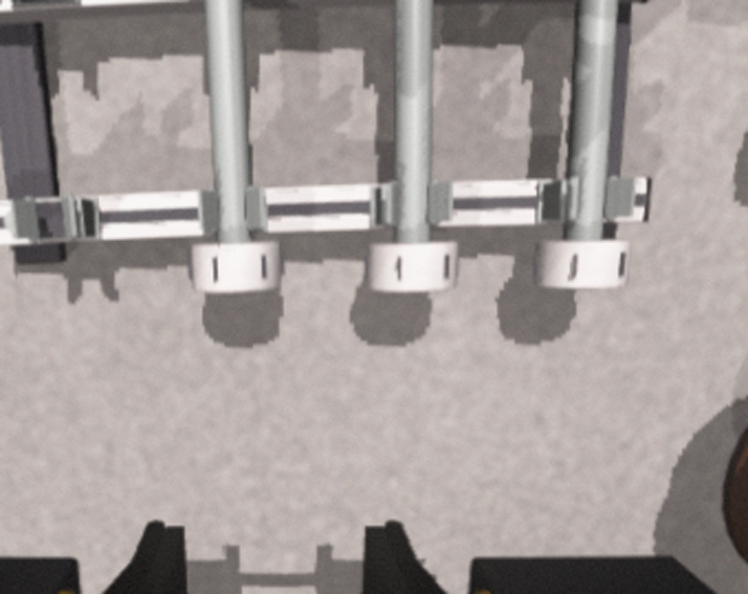

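View pics/s22c.png

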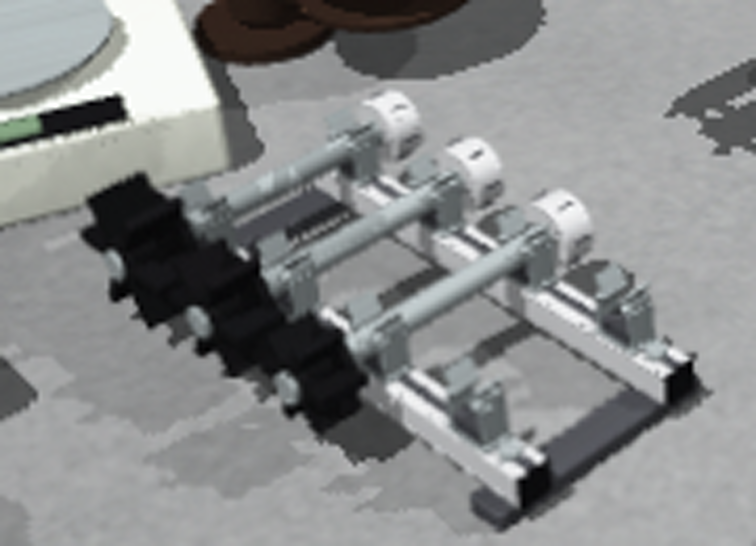

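```bash
python3 - <<'E'
from h import *
im=ld('top0')
m,d=shaft(im,(280+470/4,85+333/3.5),(280+641/4,85+371/3.5),.02,.02)
for n,p,z in [('jar',(396.3,234.1),.062),('cup',(425,246),.075)]: print(n,onz(im,*p,z))
E
```

```text
head [ 0.5478 -0.3003  0.02  ] coup [ 0.518  -0.4338  0.02  ] len 0.1368 mid [ 0.5329 -0.3671  0.02  ] dir 77.4
jar [ 0.38178516 -0.29182301  0.062     ]
cup [ 0.34866811 -0.37512303  0.075     ]
```

```bash
python3 -m handwheel '[{"xyz":[0.2,-2.5,0.3],"angular":[0,0,-1]},{"xyz":[0.4,-3.6,0.3],"angular":[0,0,-1.2]},{"xyz":[0.4,-3.6,0.3],"angular":[0,0,-1.2]},{"xyz":[0.4,-3.6,0.3],"angular":[0,0,-1.2]},{"xyz":[0.4,-3.6,0],"angular":[0,0,-1.2]}]'; python3 -m handwheel '[{"xyz":[0.4,-3.8,0],"angular":[0,0,-1.2]},{"xyz":[0.4,-3.8,0],"angular":[0,0,-1.2]},{"xyz":[0.4,-3.8,0],"angular":[0,0,-1.2]},{"xyz":[0.4,-3.8,0],"angular":[0,0,-1.2]},{"xyz":[0.4,-3.8,-0.5],"angular":[0,0,-1.2]}]'; python3 -m handwheel '[{"xyz":[0.4,-3.6,-1],"angular":[0,0,-1]},{"xyz":[0.4,-3,-1],"angular":[0,0,-1]},{"xyz":[0,-1.5,-1],"angular":[0,0,0]},{"xyz":[0,0,0],"angular":[0,0,0]}]';python3 - <<'E'
from h import *
s,R=st();im=snap('wrist','w23'); print(turn(-12.6),(np.array([.534,-.360,.15])-s['position'])*100)
E
```

```text
time: 21.07
position: [0.5002, -0.0442, 0.2045]
tool_rot: [0.038, 1.558, -0.028]
ft_force: [0.5, -0.2, -0.1]
grip_width: 0.519
time: 21.48
position: [0.5232, -0.2356, 0.2035]
tool_rot: [0.115, 1.549, -0.107]
ft_force: [0.5, 0.6, 1.7]
grip_width: 0.515
time: 21.82
position: [0.5318, -0.3263, 0.1718]
tool_rot: [0.148, 1.544, -0.142]
ft_force: [-1.0, -0.9, -0.0]
grip_width: 0.517
t 21.82 p [ 53.18 -32.63  17.18] x [ 0.022  0.002 -1.   ] jaw [ 0.983 -0.184  0.021] jawdeg -10.62 F [-1.  -0.9 -0. ] T [ 0.01  0.03 -0.  ] w 4.5 q [ 1.01  0.32 -0.61  1.56  0.18  1.3   0.2 ]
[-0.14  1.3  -2.08] [ 0.22154537 -3.36577327 -2.17565568]
```

View pics/w23.png

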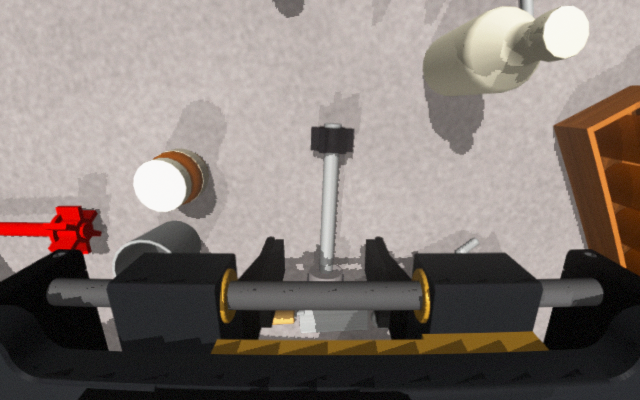

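```bash
python3 - <<'E'
from h import *
im=ld('w23'); s,R=st()
m,d=shaft(im,(331.5,154),(323.5,267),.02,.02)
print('by head',onz(im,331.5,154,.02)-.07*d)
print(onz(im,565,32,.17))
E
```

```text
t 21.87 p [ 53.25 -32.45  17.27] x [ 0.023  0.003 -1.   ] jaw [ 0.983 -0.183  0.022] jawdeg -10.53 F [ 0.8 -0.1 -0.1] T [ 0.01 -0.07  0.  ] w 4.52 q [ 1.01  0.32 -0.61  1.56  0.18  1.3   0.19]
head [ 0.5487 -0.2974  0.02  ] coup [ 0.516  -0.4257  0.02  ] len 0.1324 mid [ 0.5324 -0.3616  0.02  ] dir 75.69
by head [ 0.53143043 -0.3652318   0.02      ]
[ 0.68744564 -0.23088739  0.17      ]
```

```bash
python3 -m handwheel '[{"xyz":[0,-1.5,0],"angular":[0,0.7,-1.5]},{"xyz":[0,-1.7,-1.5],"angular":[-0.1,0.6,-1.5]},{"xyz":[0,0,-3],"angular":[0,0,0]},{"xyz":[0,0,-3],"angular":[0,0,0]},{"xyz":[0,0,-1.5],"angular":[0,0,0]}]'; python3 -m handwheel '[{"xyz":[0,0,0],"angular":[0,0,0]}]'; python3 - <<'E'
from h import *
s,R=st();im=snap('wrist','w24'); print(turn(-13.8),(np.array([.533,-.359,-.013])-s['position'])*100)
E
```

```text
time: 22.28
position: [0.5422, -0.3431, 0.0906]
tool_rot: [0.174, 1.55, -0.171]
ft_force: [-1.2, 0.1, -0.8]
grip_width: 0.516
time: 22.37
position: [0.5414, -0.3386, 0.0882]
tool_rot: [0.174, 1.554, -0.165]
ft_force: [-0.4, 0.7, -1.3]
grip_width: 0.519
t 22.37 p [ 54.14 -33.86   8.82] x [ 0.011  0.005 -1.   ] jaw [ 0.977 -0.215  0.01 ] jawdeg -12.4 F [-0.4  0.7 -1.3] T [-0.02 -0.03  0.  ] w 4.52 q [ 0.98  0.43 -0.58  1.61  0.24  1.18  0.13]
[-0.24  0.71 -1.45] [ -0.8447163   -2.04396001 -10.12132265]
```

View pics/w24.png

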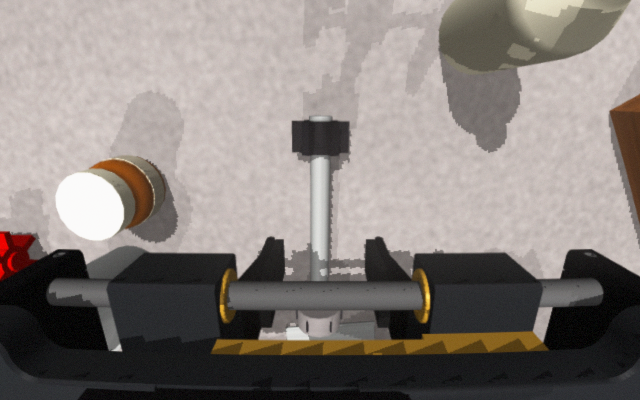

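```bash
python3 -m handwheel '[{"xyz":[-0.4,-1,0],"angular":[-0.1,0.4,-0.7]},{"xyz":[-0.4,-0.9,-1],"angular":[-0.1,0.3,-0.7]},{"xyz":[-0.1,0,-2],"angular":[0,0,0]},{"xyz":[-0.1,0,-2],"angular":[0,0,0]},{"xyz":[0,0,0],"angular":[0,0,0]}]'; python3 - <<'E'
from h import *
s,R=st();im=snap('wrist','w25'); print(turn(-13.8),(np.array([.533,-.359,-.013])-s['position'])*100)
E
```

```text
time: 22.83
position: [0.5376, -0.3588, 0.0477]
tool_rot: [0.181, 1.551, -0.193]
ft_force: [-1.9, -0.2, -0.3]
grip_width: 0.519
t 22.83 p [ 53.76 -35.88   4.77] x [ 0.011 -0.008 -1.   ] jaw [ 0.972 -0.236  0.012] jawdeg -13.67 F [-1.9 -0.2 -0.3] T [0.07 0.06 0.05] w 4.52 q [ 0.98  0.47 -0.55  1.63  0.27  1.11  0.12]
[ 0.57  0.75 -0.13] [-0.4566532  -0.01529107 -6.0676096 ]
```

View pics/w25.png

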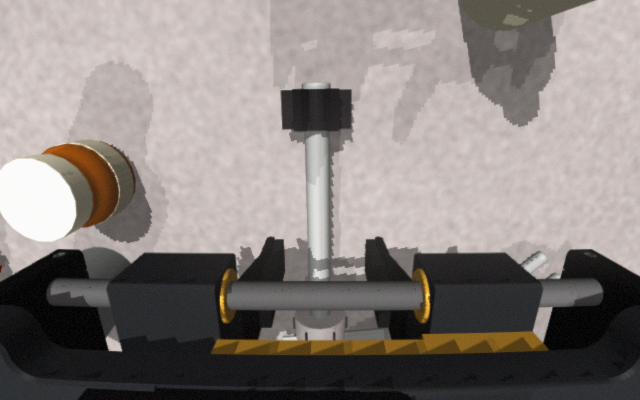

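```bash
python3 -m handwheel '[{"xyz":[-0.3,0,-0.3],"angular":[0.3,0.4,0.6]},{"xyz":[-0.2,0,-1.5],"angular":[0.2,0.3,0.6]},{"xyz":[-0.1,0,-2],"angular":[0,0,0]},{"xyz":[0,0,-1.4],"angular":[0,0,0]},{"xyz":[0,0,0],"angular":[0,0,0]}]'; python3 - <<'E'
from h import *
s,R=st();im=snap('wrist','w26'); print(turn(-12.5),(np.array([.533,-.359,-.013])-s['position'])*100)
E
```

```text
time: 23.3
position: [0.536, -0.3633, 0.0013]
tool_rot: [0.165, 1.555, -0.175]
ft_force: [-1.0, 0.1, -0.6]
grip_width: 0.514
t 23.3 p [ 53.6  -36.33   0.13] x [ 0.008 -0.007 -1.   ] jaw [ 0.977 -0.215  0.01 ] jawdeg -12.41 F [-1.   0.1 -0.6] T [ 0.03  0.05 -0.02] w 4.47 q [ 0.97  0.53 -0.54  1.65  0.31  1.03  0.12]
[ 0.44  0.52 -0.09] [-0.30379459  0.42634591 -1.42940363]
```

View pics/w26.png

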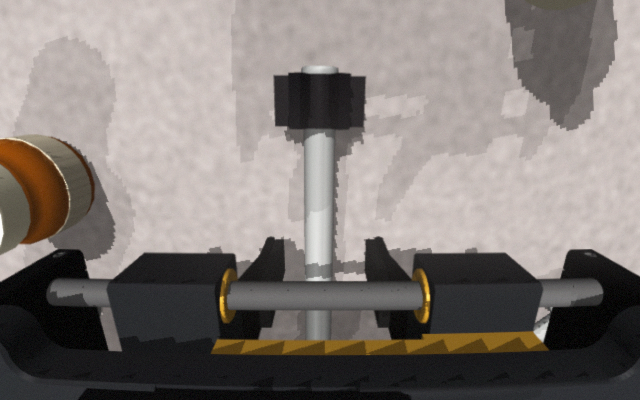

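```bash
python3 -m handwheel '[{"xyz":[-0.3,0.4,-0.3],"angular":[0.4,0.5,0]},{"xyz":[-0.1,0,-0.8],"angular":[0,0,0]},{"xyz":[0,0,-0.4],"angular":[0,0,0]},{"xyz":[0,0,0],"angular":[0,0,0]}]'; python3 - <<'E'
from h import *
s,R=st(); print(turn(-12.5),(np.array([.533,-.359,-.013])-s['position'])*100)
E
```

```text
time: 23.68
position: [0.5339, -0.3597, -0.0116]
tool_rot: [0.168, 1.562, -0.171]
ft_force: [0.6, -0.5, -0.0]
grip_width: 0.516
t 23.68 p [ 53.39 -35.97  -1.16] x [ 0.002 -0.002 -1.   ] jaw [ 0.977 -0.214  0.003] jawdeg -12.37 F [ 0.6 -0.5 -0. ] T [ 0.02 -0.09 -0.04] w 4.49 q [ 0.97  0.54 -0.53  1.66  0.31  1.02  0.11]
[ 0.09  0.13 -0.13] [-0.09278286  0.0703112  -0.13771696]
```

```bash
python3 -m handwheel '[{"xyz":[0,0,-0.2],"angular":[0,0,0]},{"xyz":[0,0,0],"angular":[0,0,0]},{"xyz":[0,0,0],"angular":[0,0,0]},{"xyz":[0,0,0],"angular":[0,0,0]},{"xyz":[0,0,0],"angular":[0,0,0]}]' 0 60;python3 -m handwheel '[{"xyz":[0,0,0],"angular":[0,0,0]},{"xyz":[0,0,0],"angular":[0,0,0]},{"xyz":[0,0,0],"angular":[0,0,0]}]'; python3 -c "
from h import *
st()"; python3 -m handwheel '[{"xyz":[0,0,1],"angular":[0,0,0]},{"xyz":[0,0,2],"angular":[0,0,0]},{"xyz":[0,0,3],"angular":[0,0,0]},{"xyz":[0,0,3],"angular":[0,0,0]},{"xyz":[0,0,3],"angular":[0,0,0]}]'; python3 -c "
from h import *
st()"
```

```text
time: 24.1
position: [0.5348, -0.36, -0.0128]
tool_rot: [0.168, 1.56, -0.171]
ft_force: [0.7, 0.6, -0.4]
grip_width: 0.222
time: 24.35
position: [0.5347, -0.3601, -0.0127]
tool_rot: [0.168, 1.56, -0.171]
ft_force: [0.4, -0.5, -0.6]
grip_width: 0.167
t 24.35 p [ 53.47 -36.01  -1.27] x [ 0.004 -0.003 -1.   ] jaw [ 0.977 -0.214  0.004] jawdeg -12.37 F [ 0.4 -0.5 -0.6] T [ 0.01 -0.13 -0.03] w 1.45 q [ 0.97  0.54 -0.53  1.66  0.32  1.02  0.11]
time: 24.77
position: [0.5261, -0.3548, 0.102]
tool_rot: [0.176, 1.579, -0.162]
ft_force: [0.3, 0.5, -2.4]
grip_width: 0.16
t 24.77 p [ 52.61 -35.48  10.2 ] x [-0.014  0.011 -1.   ] jaw [ 0.977 -0.213 -0.016] jawdeg -12.3 F [ 0.3  0.5 -2.4] T [-0.08 -0.12  0.04] w 1.39 q [ 1.    0.42 -0.57  1.58  0.24  1.23  0.17]
```

```bash
python3 -m handwheel '[{"xyz":[0,0.5,3],"angular":[-0.5,-0.5,0.5]},{"xyz":[-0.1,2,3],"angular":[-0.2,-0.3,1]},{"xyz":[-0.2,3.4,1.5],"angular":[0,0,1.2]},{"xyz":[-0.2,3.6,0],"angular":[0,0,1.2]},{"xyz":[-0.2,3.6,0],"angular":[0,0,1.2]}]'; python3 -m handwheel '[{"xyz":[-0.4,3.6,0],"angular":[0,0,1.2]},{"xyz":[-0.5,3.6,0],"angular":[0,0,1.2]},{"xyz":[-0.5,3.6,0],"angular":[0,0,1.2]},{"xyz":[-0.6,3.6,0],"angular":[0,0,1.2]},{"xyz":[-0.6,3.6,0],"angular":[0,0,1.2]}]'; python3 - <<'E'
from h import *
s,R=st();print(turn(4.47),(np.array([.3807,.254,.15])-s['position'])*100)
E
```

```text
time: 25.18
position: [0.5186, -0.2322, 0.1896]
tool_rot: [0.099, 1.557, -0.118]
ft_force: [0.4, 0.8, -1.8]
grip_width: 0.166
time: 25.6
position: [0.49, -0.043, 0.1927]
tool_rot: [0.01, 1.556, -0.034]
ft_force: [0.4, 0.2, -3.1]
grip_width: 0.168
t 25.6 p [49.   -4.3  19.27] x [ 0.014 -0.016 -1.   ] jaw [ 1.    -0.028  0.015] jawdeg -1.6 F [ 0.4  0.2 -3.1] T [ 0.03 -0.15 -0.03] w 1.46 q [ 0.85  0.   -0.82  1.83  0.02  1.29 -0.  ]
[0.86 0.87 6.07] [-10.93365031  29.70063644  -4.27157797]
```

```bash
python3 -m handwheel '[{"xyz":[-0.7,3.6,0],"angular":[0.3,0.3,1]},{"xyz":[-0.8,3.6,0],"angular":[0.3,0.3,0.8]},{"xyz":[-1,3.6,0],"angular":[0.2,0,0.8]},{"xyz":[-1.2,3.6,0],"angular":[0,0,0.8]},{"xyz":[-1.3,3.6,0],"angular":[0,0,0.8]}]'; python3 -m handwheel '[{"xyz":[-1.3,3.2,-0.5],"angular":[0,0,0.8]},{"xyz":[-1.4,3,-0.5],"angular":[0,0,0.5]},{"xyz":[-1.3,2,-1],"angular":[0,0,0.3]},{"xyz":[-0.5,0.5,0],"angular":[0,0,0]},{"xyz":[0,0,0],"angular":[0,0,0]}]'; python3 - <<'E'
from h import *
s,R=st();print(turn(4.47),(np.array([.3807,.254,.14])-s['position'])*100)
im=snap('wrist','w27');st()
E
```

```text
time: 26.02
position: [0.4349, 0.1469, 0.1941]
tool_rot: [-0.046, 1.565, 0.036]
ft_force: [1.7, 0.6, -3.1]
grip_width: 0.166
time: 26.43
position: [0.3803, 0.2488, 0.1751]
tool_rot: [-0.088, 1.56, 0.072]
ft_force: [-0.5, 0.1, -3.1]
grip_width: 0.168
t 26.43 p [38.03 24.88 17.51] x [ 0.01 -0.01 -1.  ] jaw [0.995 0.102 0.009] jawdeg 5.85 F [-0.5  0.1 -3.1] T [ 0.   -0.12 -0.02] w 1.46 q [ 0.59 -0.12 -1.14  1.92 -0.1   1.27 -0.42]
[ 0.58  0.56 -1.38] [ 0.04012972  0.52228327 -3.51318293]
t 26.48 p [38.06 24.81 17.5 ] x [ 0.01 -0.01 -1.  ] jaw [0.995 0.101 0.009] jawdeg 5.8 F [ 0.1  0.6 -2.5] T [ 0.06 -0.02 -0.02] w 1.45 q [ 0.59 -0.12 -1.14  1.92 -0.1   1.27 -0.42]
```

View pics/w27.png

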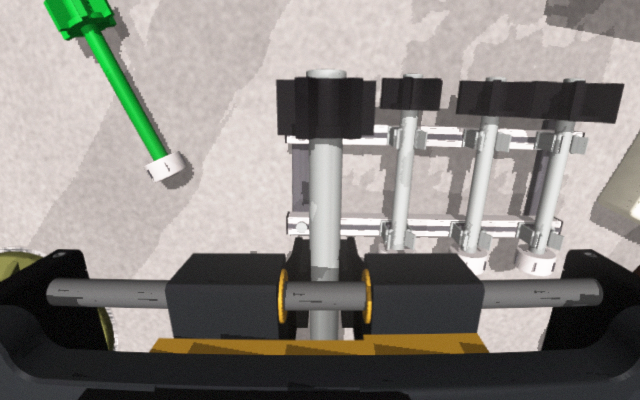

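```bash
python3 - <<'E'
from h import *
im=ld('w27');s,R=st();u=np.cross(R[:,0],R[:,2]);u=u if u[1]>0 else -u
H=onz(im,326,137.5,.175+.033);print(H,(H-s['position'])@u-.07)
# neighbours' axes in this view, z=.052
for n,a,b in [('M',(410,112),(399,247)),('L',(489,121),(472,247)),('XL',(566,123),(541,248))]:
    shaft(im,a,b,.052,.052)
E
```

```text
t 26.48 p [38.06 24.81 17.5 ] x [ 0.01 -0.01 -1.  ] jaw [0.995 0.101 0.009] jawdeg 5.8 F [ 0.1  0.6 -2.5] T [ 0.06 -0.02 -0.02] w 1.45 q [ 0.59 -0.12 -1.14  1.92 -0.1   1.27 -0.42]
[0.37487766 0.31506796 0.208     ] -0.0031654789993425525
head [0.4542 0.3296 0.052 ] coup [0.4675 0.1922 0.052 ] len 0.1381 mid [0.4608 0.2609 0.052 ] dir 95.53
head [0.5313 0.3301 0.052 ] coup [0.5463 0.1995 0.052 ] len 0.1315 mid [0.5388 0.2648 0.052 ] dir 96.55
head [0.6094 0.3377 0.052 ] coup [0.6247 0.2051 0.052 ] len 0.1335 mid [0.6171 0.2714 0.052 ] dir 96.57
```

```bash
python3 -m handwheel '[{"xyz":[0,0.5,-1],"angular":[0.3,0.3,-0.7]},{"xyz":[0,0.2,-2],"angular":[0.2,0.2,-0.6]},{"xyz":[0,0.2,-2.5],"angular":[0,0,0]},{"xyz":[0,0.2,-2],"angular":[0,0,0]},{"xyz":[0,0,0],"angular":[0,0,0]}]'; python3 - <<'E'
from h import *
s,R=st();print(turn(4.47),(np.array([.3807,.254,.07])-s['position'])*100)
E
```

```text
time: 26.9
position: [0.3887, 0.2509, 0.1004]
tool_rot: [-0.056, 1.56, 0.044]
ft_force: [-0.4, -0.7, -4.1]
grip_width: 0.168
t 26.9 p [38.87 25.09 10.04] x [ 0.01  -0.007 -1.   ] jaw [0.998 0.064 0.01 ] jawdeg 3.64 F [-0.4 -0.7 -4.1] T [-0.12  0.01  0.02] w 1.46 q [ 0.57  0.08 -1.22  2.    0.09  1.12 -0.63]
[0.4  0.6  0.83] [-0.79916223  0.30567598 -3.03512262]
```

```bash
python3 -m handwheel '[{"xyz":[-0.4,0.2,-0.2],"angular":[0.2,0.4,0.5]},{"xyz":[-0.4,0.2,-0.5],"angular":[0.2,0.3,0.4]},{"xyz":[-0.1,0,-0.8],"angular":[0,0,0]},{"xyz":[0,0,-0.8],"angular":[0,0,0]},{"xyz":[0,0,0],"angular":[0,0,0]}]'; python3 - <<'E'
from h import *
s,R=st();print(turn(4.47),(np.array([.3807,.254,.07])-s['position'])*100)
im=snap('wrist','w28');
cv2.imwrite('pics/c28.png',cv2.resize(im['pixels'][30:270,120:450],None,fx=2.4,fy=2.4,interpolation=cv2.INTER_CUBIC))
E
```

```text
time: 27.32
position: [0.3837, 0.2514, 0.0784]
tool_rot: [-0.057, 1.569, 0.057]
ft_force: [-0.0, 0.1, -3.1]
grip_width: 0.165
t 27.32 p [38.37 25.14  7.84] x [ 0.001 -0.    -1.   ] jaw [0.997 0.072 0.001] jawdeg 4.14 F [-0.   0.1 -3.1] T [-0.05 -0.05 -0.03] w 1.43 q [ 0.54  0.12 -1.22  2.02  0.13  1.08 -0.66]
[0.01 0.03 0.33] [-0.29525809  0.2643552  -0.84445395]
```

View pics/c28.png

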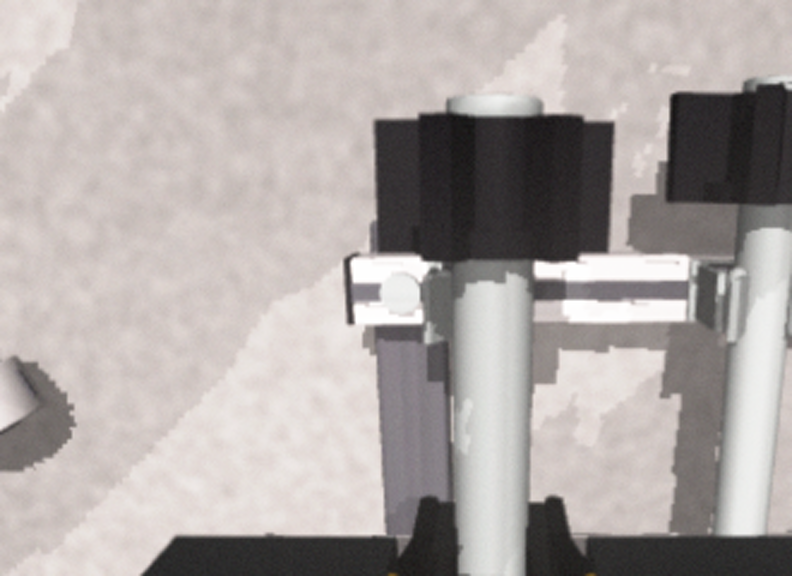

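```bash
python3 -m handwheel '[{"xyz":[-0.3,0.3,-0.3],"angular":[0,0.1,0.3]},{"xyz":[-0.1,0,-1],"angular":[0,0.1,0]},{"xyz":[-0.1,0,-1.2],"angular":[0,0,0]},{"xyz":[0,0,-1],"angular":[0,0,0]},{"xyz":[0,0,0],"angular":[0,0,0]}]'; python3 - <<'E'
from h import *
s,R=st();print(turn(4.47),(np.array([.3807,.254,.035])-s['position'])*100)
im=snap('wrist','w29');
cv2.imwrite('pics/c29.png',cv2.resize(im['pixels'][30:270,120:450],None,fx=2.4,fy=2.4,interpolation=cv2.INTER_CUBIC))
E
```

```text
time: 27.78
position: [0.3805, 0.2569, 0.0448]
tool_rot: [-0.061, 1.567, 0.063]
ft_force: [0.1, 0.1, -2.6]
grip_width: 0.164
t 27.78 p [38.05 25.69  4.48] x [ 0.003  0.001 -1.   ] jaw [0.997 0.079 0.003] jawdeg 4.53 F [ 0.1  0.1 -2.6] T [-0.07 -0.05  0.02] w 1.42 q [ 0.47  0.2  -1.19  2.06  0.22  1.02 -0.75]
[-0.07  0.18 -0.06] [ 0.02337764 -0.28647759 -0.97970973]
```

View pics/c29.png

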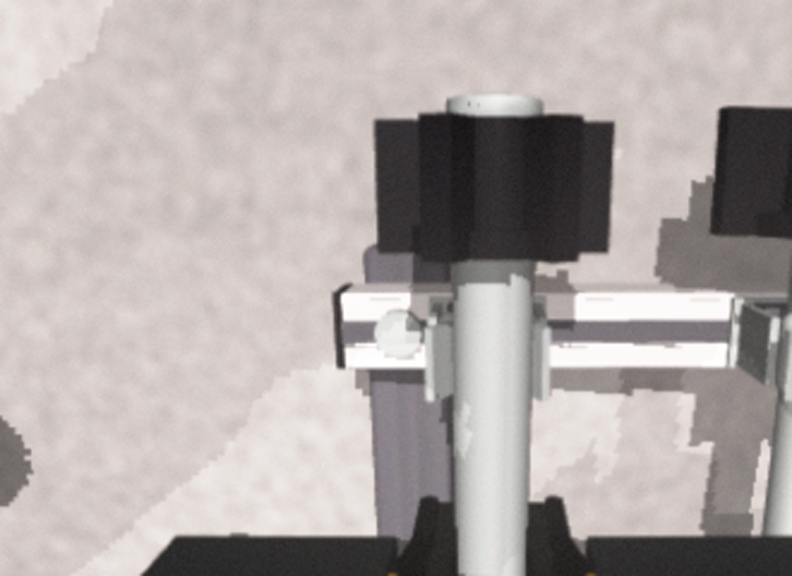

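```bash
python3 -m handwheel '[{"xyz":[-0.1,-0.2,-0.5],"angular":[0,0,0]},{"xyz":[0,0,-0.6],"angular":[0,0,0]},{"xyz":[0,0,-0.5],"angular":[0,0,0]},{"xyz":[0,0,-0.5],"angular":[0,0,0]}]'; python3 - <<'E'
from h import *
st()
E
python3 -m handwheel '[{"xyz":[0,0,-0.5],"angular":[0,0,0]},{"xyz":[0,0,-0.4],"angular":[0,0,0]}]'; python3 - <<'E'
from h import *
st()
E
```

```text
time: 28.17
position: [0.3808, 0.2573, 0.0268]
tool_rot: [-0.061, 1.563, 0.064]
ft_force: [-4.9, -0.5, 6.9]
grip_width: 0.164
t 28.17 p [38.08 25.73  2.68] x [ 0.007  0.002 -1.   ] jaw [0.997 0.08  0.007] jawdeg 4.58 F [-4.9 -0.5  6.9] T [-0.39  0.87  0.11] w 1.43 q [ 0.44  0.24 -1.16  2.08  0.27  0.98 -0.79]
time: 28.33
position: [0.3801, 0.2576, 0.0182]
tool_rot: [-0.063, 1.564, 0.064]
ft_force: [-11.5, -8.6, 54.3]
grip_width: 0.165
t 28.33 p [38.01 25.76  1.82] x [ 0.006  0.001 -1.   ] jaw [0.997 0.081 0.006] jawdeg 4.62 F [-11.5  -8.6  54.3] T [-2.15  2.8   0.09] w 1.44 q [ 0.42  0.26 -1.15  2.08  0.29  0.97 -0.81]
```

```bash
python3 -m handwheel '[{"xyz":[0,0,0],"angular":[0,0,0]},{"xyz":[0,0,0],"angular":[0,0,0]}]'; python3 - <<'E'
from h import *
s,R=st();im=snap('wrist','w30');
cv2.imwrite('pics/c30.png',cv2.resize(im['pixels'][30:270,120:450],None,fx=2.4,fy=2.4,interpolation=cv2.INTER_CUBIC))
H=onz(im,326,139,.052);u=np.cross(R[:,0],R[:,2]);u=u if u[1]>0 else -u;print((H-s['position'])@u)
E
```

```text
time: 28.5
position: [0.3801, 0.2576, 0.0187]
tool_rot: [-0.065, 1.565, 0.062]
ft_force: [-1.6, -0.9, -0.9]
grip_width: 0.169
t 28.5 p [38.01 25.76  1.87] x [ 0.005 -0.001 -1.   ] jaw [0.997 0.081 0.005] jawdeg 4.65 F [-1.6 -0.9 -0.9] T [-0.15  0.22  0.04] w 1.47 q [ 0.41  0.26 -1.15  2.08  0.29  0.97 -0.81]
0.06542464587845011
```

View pics/c30.png

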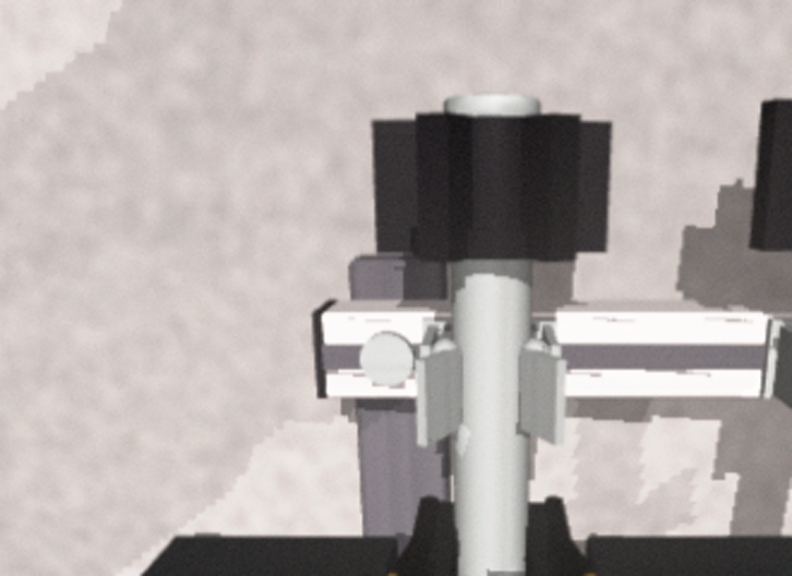

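```bash
python3 -m handwheel '[{"xyz":[0,0,0],"angular":[0,0,0]},{"xyz":[0,0,0],"angular":[0,0,0]},{"xyz":[0,0,0],"angular":[0,0,0]},{"xyz":[0,0,0],"angular":[0,0,0]}]' 4.5; python3 -m handwheel '[{"xyz":[0,0,1],"angular":[0,0,0]},{"xyz":[0,0,2],"angular":[0,0.3,0]},{"xyz":[0,0,3],"angular":[0,0,0]},{"xyz":[0,0,3],"angular":[0,0,0]},{"xyz":[1.5,-3,2],"angular":[0,0,0]}]'; python3 -m handwheel '[{"xyz":[1.8,-3.2,2],"angular":[0,0,-1]},{"xyz":[1.8,-3.2,2],"angular":[0,0,-1]},{"xyz":[1.8,-3.2,2],"angular":[0,0,-1]},{"xyz":[1.8,-3.2,2],"angular":[0,0,0]},{"xyz":[1,-1.5,0],"angular":[0,0,0]}]';python3 -m handwheel '[{"xyz":[0,0,0],"angular":[0,0,0]}]'; python3 - <<'E'
from h import *
st();im=snap('wrist','w31')
im=snap('side','s31');x,y=200,260
cv2.imwrite('pics/s31c.png',cv2.resize(im['pixels'][y-60:y+70,x-80:x+100],None,fx=4.2,fy=4.2,interpolation=cv2.INTER_CUBIC))
snap('top','t31')
E
```

```text
time: 28.88
position: [0.3822, 0.2584, 0.019]
tool_rot: [-0.062, 1.561, 0.064]
ft_force: [-0.1, 0.6, 0.3]
grip_width: 0.387
time: 29.3
position: [0.3903, 0.2341, 0.1308]
tool_rot: [-0.069, 1.577, 0.08]
ft_force: [0.2, 0.1, -0.4]
grip_width: 0.518
time: 29.72
position: [0.4765, 0.0886, 0.222]
tool_rot: [-0.038, 1.559, 0.034]
ft_force: [0.9, -0.5, 0.1]
grip_width: 0.515
time: 29.8
position: [0.4788, 0.0845, 0.223]
tool_rot: [-0.033, 1.556, 0.029]
ft_force: [-0.2, -0.0, -0.5]
grip_width: 0.518
t 29.8 p [47.88  8.45 22.3 ] x [ 0.014 -0.002 -1.   ] jaw [0.999 0.039 0.014] jawdeg 2.26 F [-0.2 -0.  -0.5] T [ 0.01 -0.11  0.03] w 4.51 q [ 0.84 -0.04 -1.03  1.79 -0.03  1.36 -0.15]
```

View pics/w31.png

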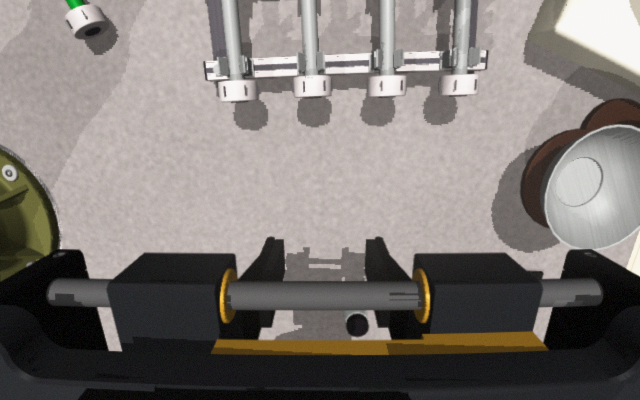

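View pics/s31c.png

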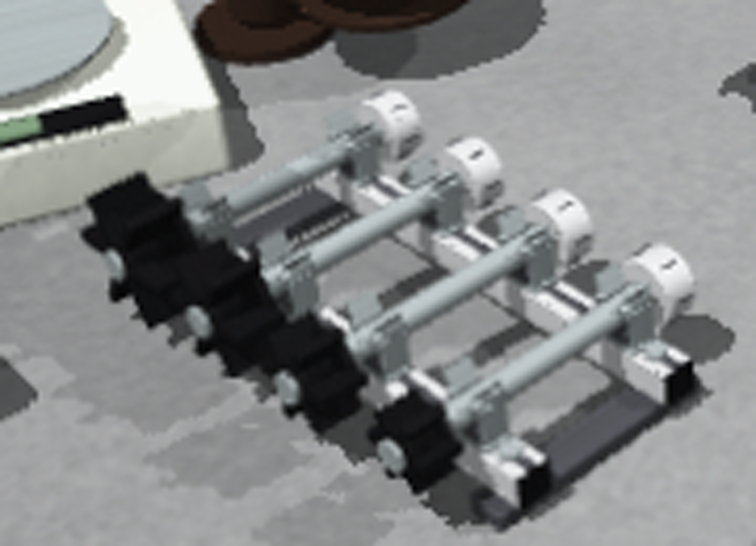

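View pics/t31.png

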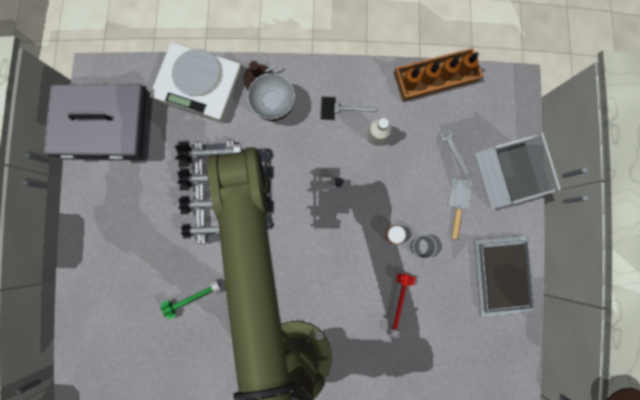

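```bash
python3 - <<'E'
from h import *
im=ld('s31');x,y=200,260
a=cv2.resize(im['pixels'][y-60:y+70,x-80:x+100],None,fx=4.2,fy=4.2,interpolation=cv2.INTER_CUBIC)
e=np.array([.99696,.0779,0]);f=np.array([-.0779,.99696,0])
for i,P in enumerate([(.6153,.270),(.5368,.263),(.4587,.2569),(.3809,.2508)]):
  P=np.array([*P,.052])
  q=[((proj(im,[P+f*t])[0]-[120,200]+.5)*4.2-.5) for t in(-.09,.10)]
  for p in q: cv2.circle(a,tuple(int(v) for v in p),3,(0,0,255),-1)
  cv2.line(a,*[tuple(int(v) for v in p) for p in q],(0,0,255),1)
cv2.imwrite('pics/s31o.png',a)
E
```

```text
(no output)
```

View pics/s31o.png

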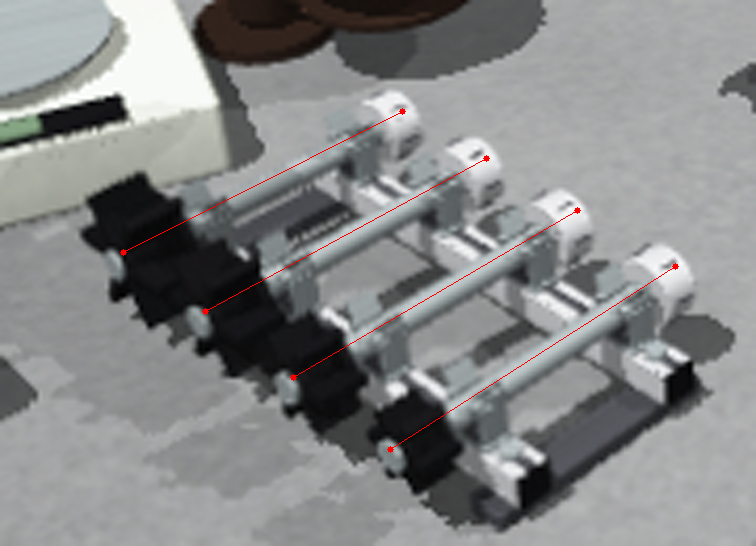

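```bash
python3 - <<'E'
from h import *
im=ld('w31');C=np.array([.4988,.2600]);e=np.array([.99696,.0779]);f=np.array([-.0779,.99696])
for n,p in [('S',(236,82)),('M',(311.5,78)),('L',(387,77.5)),('XL',(460,77))]:
    P=onz(im,*p,.06)[:2]; print(n,'coupling inner face',P.round(4),'rack x',((P-C)@e).round(4),'mid y',((P-C)@f+.07).round(4))
t=ld('top0')['pixels'].astype(int);u=ld('t31')['pixels'].astype(int)
E
```

```text
S coupling inner face [0.3873 0.184 ] rack x -0.117 mid y 0.0029
M coupling inner face [0.4646 0.1905] rack x -0.0395 mid y 0.0033
L coupling inner face [0.5418 0.1943] rack x 0.0378 mid y 0.0012
XL coupling inner face [0.618  0.1989] rack x 0.1141 mid y -0.0002
```

All four sit within a few millimetres of centre, and the robot is clear of everything, so I'm handing the job in.

```bash
python3 -c "
from h import *
st(); print(close_job())"
```

```text
t 29.95 p [47.58  9.01 22.16] x [ 0.011 -0.001 -1.   ] jaw [0.999 0.047 0.011] jawdeg 2.7 F [-0.2 -0.3 -0.6] T [ 0.04 -0.1   0.01] w 4.55 q [ 0.84 -0.04 -1.04  1.79 -0.03  1.36 -0.15]
the job is handed in; nothing more can be done
None
```

The large, medium and small impellers are pressed into their clips in order of size next to the largest, with all heads to the rack's +y. I handed the job in at about 30 s; it reports no verdict.

**First grasp:** it failed. The fingers closed on top of the large impeller's shaft, pressing with about 12 N. The side view showed that the real fingertips sit about 20 mm above the reported TCP. I allowed for that afterwards, and every later grasp held.

**Last checks:**
- **Seating:** in the side picture all four shafts run parallel to the largest one's. The wrist pictures show the head-side clip leaves closed over each of the three I placed. Each press peaked at 38 to 54 N at the wrist, then dropped to almost nothing.
- **Position:** along the rack the couplings measured about 114, 38, -40 and -117 mm, against places at 117, 39, -39 and -117 mm. Shaft mid-points are within about 4 mm of centre across the rack.
- **Small disagreement:** the axis lines I drew at 52 mm lie slightly above all four shafts by the same amount, the untouched largest included. I took this as camera calibration error.
- **Other items:** in the last top picture the bottle, vial, jar, cup, bowl, scraper, spanner and spatula look to be where they started. I compared this by eye and did not measure it.

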